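Sort the flask caddies into the docks and lock the green one

ROBOT

A 6-joint arm with a two-finger parallel gripper is mounted at the origin on the work surface. World frame = base frame: x ahead of the robot, y to its left, z up, the work surface at z = 0. Lengths are in m, angles in rad, forces in N, time in s.
With the tool pointing down it reaches from about 0.25 to 0.775 m from the base axis. Payload 4 kg.
Tool frame: the origin (TCP) lies at the very end of the fingers, on their centre line; the grasp point (between the pads) lies 19 mm behind it; z points along the fingers, y is the direction in which the jaws open and shut (so a half turn about z gives the same grasp; the last joint's range is limited). The gripper opens to 94 mm and grips with 3 to 60 N. Pads are 16 mm wide; open, the fingers measure 119 mm over their backs; the gripper's body (75 mm by 177 mm) begins 78 mm behind the grasp point.
Start: joints at [1.104, 0.087, 1.371, -0, 1.684, -0.103], TCP at [0.196, 0.514, 0.179] pointing down, gripper open.
Joint ranges: [-3.1, 3.1], [-0.76, 2.03], [0.27, 2.55], [-1.08, 4.22], [0.17, 2.65], [-2.57, 2.57]. Speed limits (rad/s): [2.79, 2.79, 3.14, 3.14, 3.14, 3.14].

INTERFACE

Orientations are given as [roll, pitch, yaw] about the fixed x, y, z axes, in that order (R = Rz(yaw) Ry(pitch) Rx(roll)).
In Python, from bench import robot, snapshot, calibration gives the robot as it stands. The module is installed in compiled form; this text tells all that it offers.
- The arm moves only by the tool servo_tool, never from a script. Its argument "series" is text: rows parted by semicolons, each of 5 numbers parted by spaces: the closure, from -1 (fully open) to 1 (shut), then the shift along the tool's x, y, z in cm, then the turn about the tool's z in rad. A call has 1 to 20 rows; each row is the pose to reach, as a shift and turn from the pose commanded when the call began, along the tool's axes at that moment; what a row does not reach only later rows make up. A row lasts 1/12 s, in which the tool goes at most 41.7 mm and 7.16 degrees, less where a joint would pass 70% of its speed; a pose out of reach is approached as far as the arm can. A call with a gripper value outside its range is refused whole. The fingers move at their own pace and stop on an object; the grip force is fixed at half the most. Time passes only in rows, so rows that repeat a pose let the fingers close. It gives the time, the measured TCP pose, the force and the opening at its end, in the units of the state.
- robot.get_obs(): the state, without advancing time (a new reading comes with each control period).
- snapshot(name): name is "side" or "top"; returns (picture, depth): 480x640x3 uint8, red, green, blue; 480x640 float32, m along the optical axis (not along the pixel's ray), 0 where there is no reading.
- calibration(name): a dict with "fx", "fy", "cx", "cy" (pixels), "k1" (the pictures are not rectified: a ray, as slopes to the right and down, at radius r is drawn at 1 + k1 r^2 times it, then the intrinsics apply), "rvec" (rotation vector, rad) and "tvec" (3), from world to camera coordinates, as OpenCV has them. Camera axes: x right, y down, z forward; pixel columns grow to the right and rows downward; lengths in m; the calibration is good to about 2 mm. A picture is of the moment at which its call begins. calibration takes no time and is no camera call.
- robot.close_job(): hands the job in, once; it reports no verdict.
The state is a dict: "time": time; "joint_positions": joint angles; "qvel": joint speeds; "joint_torque": joint torques, N m; "tool_pos": TCP position; "ee_rot": TCP orientation; "wrist_force": force on the tool from outside, world axes, zero at the start; "wrist_torque": the same for the moment, N m; "width": finger opening in m.
Only numpy, scipy, OpenCV 4.12 (cv2) and the standard library are available. Lean on these libraries where they do the work, as an engineer would, in place of code of your own. Each camera call takes 0.05 s, during which the arm holds its last target. There are 200 camera calls.

TASK

Lifting by the handles, put every blue-handled flask caddy upright into the tray of the dock with the green lamp and the red-handled one upright into the amber dock's tray; if the yellow pail stands in the green tray, move it upright into the amber tray too, otherwise leave it there. Once all is in place, lock the green dock with its star knob: turn it back anticlockwise to the stop where the thread clicks, then clockwise until it is tight. Leave the amber dock's knob and everything else alone.

Things in the scene. Friction and masses are not known exactly. Their poses are not given: they have to be found in the camera images.
- dock_green: fixed dock, green lamp bar along its far edge. Origin on the bench under the tray centre; x away from the robot to the lamp, y along the tray. Tray floor 20 mm above the bench, inside 117 (x) by 235 mm (y), rim 12 mm above the floor. Star knob on a pedestal at local (-125, 0) mm. Holds three caddies (or a pail and one caddy) side by side along y, 75 mm apart, bars along x.
- dock_amber: fixed dock, amber (orange) lamp bar along its far edge. Origin on the bench under the tray centre; x away from the robot to the lamp, y along the tray. Tray floor 20 mm above the bench, inside 117 (x) by 235 mm (y), rim 12 mm above the floor. Star knob on a pedestal at local (-125, 0) mm. Holds three caddies (or a pail and one caddy) side by side along y, 75 mm apart, bars along x.
- dock_green_knob_axis (a point): point on the axis of the green dock's star knob at the height to grip, 110 mm above the bench; the knob is 52 mm across (56 mm over its lobes), from 90 to 125 mm above the bench, on a 44 mm column (top at 80 mm); axis vertical
- dock_amber_knob_mark (a point): white pointer mark near the rim of the amber dock's star knob, 24 mm from its axis (that knob is to be left alone)
- dock_green_knob (a joint): angle (rad) of the green dock's star knob: grows clockwise seen from above. 0 = turned back (anticlockwise) to the stop where the lead thread clicks, 2.4 = tight against the other stop. Starts between 0.6 and 1.2, stays where it is left; about 0.06 N m to turn
- caddy1_mid (a point): white caddy 90 x 60 mm (own x by y), walls 28 mm high, with a culture flask fixed in it (blue cap) and a fixed upright handle: a blue bar along its x over its middle, 90 mm long, 12 wide, 14 high, bar centre 101 mm above the underside, posts at both ends. 0.24 kg. Point: on its centre, 54 mm above the underside, z up; bar centre 47 mm above it. Two or all three of the blue caddies are present.
- caddy2_mid (a point): white caddy 90 x 60 mm (own x by y), walls 28 mm high, with a culture flask fixed in it (blue cap) and a fixed upright handle: a blue bar along its x over its middle, 90 mm long, 12 wide, 14 high, bar centre 101 mm above the underside, posts at both ends. 0.24 kg. Point: on its centre, 54 mm above the underside, z up; bar centre 47 mm above it. Two or all three of the blue caddies are present.
- caddy3_mid (a point): white caddy 90 x 60 mm (own x by y), walls 28 mm high, with a culture flask fixed in it (blue cap) and a fixed upright handle: a blue bar along its x over its middle, 90 mm long, 12 wide, 14 high, bar centre 101 mm above the underside, posts at both ends. 0.24 kg. Point: on its centre, 54 mm above the underside, z up; bar centre 47 mm above it. Two or all three of the blue caddies are present.
- caddy_red_mid (a point): white caddy 90 x 60 mm (own x by y), walls 28 mm high, with a culture flask fixed in it (red cap) and a fixed upright handle: a red bar along its x over its middle, 90 mm long, 12 wide, 14 high, bar centre 101 mm above the underside, posts at both ends. 0.24 kg. Point: on its centre, 54 mm above the underside, z up; bar centre 47 mm above it. Always present.
- pail1_mid (a point): yellow open pail, 68 mm across the foot, 84 at the rim, 80 high, fixed upright arch handle in its own y-z plane; on top a black grip along its y, 44 mm long, 15 thick, centre 130 mm above the underside. 0.2 kg. Point: on its axis 65 mm above the underside, z up. Of two like pails just one is present; pail1 is the one that starts in the green tray, towards its +y end.
- pail2_mid (a point): yellow open pail, 68 mm across the foot, 84 at the rim, 80 high, fixed upright arch handle in its own y-z plane; on top a black grip along its y, 44 mm long, 15 thick, centre 130 mm above the underside. 0.2 kg. Point: on its axis 65 mm above the underside, z up. Of two like pails just one is present; pail2 is the one that starts in the amber tray, towards its +y end.
- dish: glass dish 52 mm across, 15 mm high, among the caddies; bystander, origin at the centre of its underside
- medium: amber glass bottle with a blue cap, 64 mm across, 140 mm high; bystander, origin at the centre of its underside
- jar: jar, 60 mm across, 80 mm high; bystander, origin at the centre of its underside
- tipbox: blue pipette-tip box 120 x 85 x 63 mm; bystander, origin at the centre of its underside
- dishes: stack of glass dishes 90 mm across, 75 mm high; bystander, origin at the centre of its underside
- beaker: clear beaker 70 mm across, 85 mm high; bystander, origin at the centre of its underside

How it is judged:
By the outcome, as a careful person would: the job done as asked, in the order asked, and still so for the second after the job is handed in, with the robot touching nothing.
Of caddy1, caddy2, caddy3 only 2 to 3 are there at a start; the rules pass over those that are not, and their reading is None.
Of pail1, pail2 only 1 to 1 are there at a start; the rules pass over those that are not, and their reading is None.
At some moment in a run one of caddy1, caddy2, caddy3, caddy_red may be knocked a few centimetres aside while the robot is not near it.
It also fails if it takes over 210 s, if anything falls off the work surface, if the arm or the gripper's body presses on something with over 40 N, if the wrist force passes 120 N, or if a joint passes its speed limit or range.

## Working session

There is one attempt and no reset: what is moved stays moved. The work goes in short steps, Python scripts to look and compute and a tool call to move; the robot and the scene stay as the last step left them, time stands still between calls to the robot, and variables do not carry over. Pictures are saved under pics/ and viewed, about 12 in all and at most 16, crops included, and the job is handed in when it is done.

Besides the shell and the picture viewer there is one more tool, called after "Call:" in YAML: its name, and indented under it one key for each argument. servo_tool: Moves the arm, as the interface text tells. Its arguments: {"type":"object","properties":{"series":{"type":"string"}},"required":["series"]}

```bash
mkdir -p pics; cat > h.py <<'E'
import numpy as np, cv2
from bench import robot, snapshot, calibration
def cam(n):
    c=calibration(n); R=cv2.Rodrigues(np.array(c["rvec"],float))[0]; t=np.array(c["tvec"],float).ravel(); return c,R,t
def rays(n,uv):
    c,R,t=cam(n); uv=np.atleast_2d(np.array(uv,float))
    K=np.array([[c["fx"],0,c["cx"]],[0,c["fy"],c["cy"]],[0,0,1]])
    p=cv2.undistortPoints(uv.reshape(-1,1,2),K,np.array([c["k1"],0,0,0.]))[:,0]
    d=np.c_[p,np.ones(len(p))]
    return -R.T@t, d@R, p
def onplane(n,uv,z):
    o,d,_=rays(n,uv); return o+d*((z-o[2])/d[:,2])[:,None]
def world(n,uv,dep):
    o,d,_=rays(n,uv); return o+d*np.asarray(dep)[:,None]
def cloud(n,depth):
    v,u=np.mgrid[0:480,0:640]; uv=np.c_[u.ravel(),v.ravel()]
    return world(n,uv,depth.ravel()).reshape(480,640,3)
def save(n,img): cv2.imwrite(f"pics/{n}.png",img[...,::-1])
E
python3 - <<'E'
from h import *
for n in("top","side"):
    im,d=snapshot(n); save(n+"0",im); np.savez(n+"0",im=im,d=d); c,R,t=cam(n); print(n,(-R.T@t).round(3),R[2].round(2),c["fx"],c["k1"],(d==0).mean())
o=robot.get_obs(); print(o["time"],o["tool_pos"],o["ee_rot"],o["width"])
E
```

```text
top [0.213 0.032 1.561] [ 0.21  0.02 -0.98] 566.574201075097 -0.17457380570110745 0.0038216145833333335
side [0.444 0.919 1.158] [ 0.06 -0.65 -0.76] 479.3710905735429 -0.01700870940889921 0.004524739583333334
0.1 [0.19544674 0.51351066 0.17770405] [-3.13958312e+00 -1.92063804e-04  2.77783682e+00] 0.09427733548197294
```

View pics/top0.png

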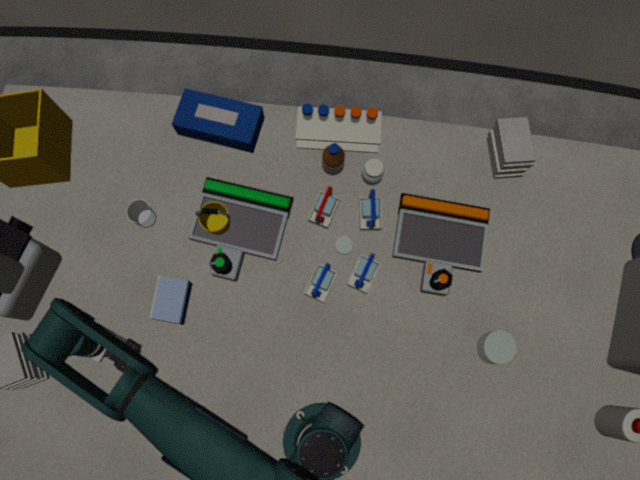

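View pics/side0.png

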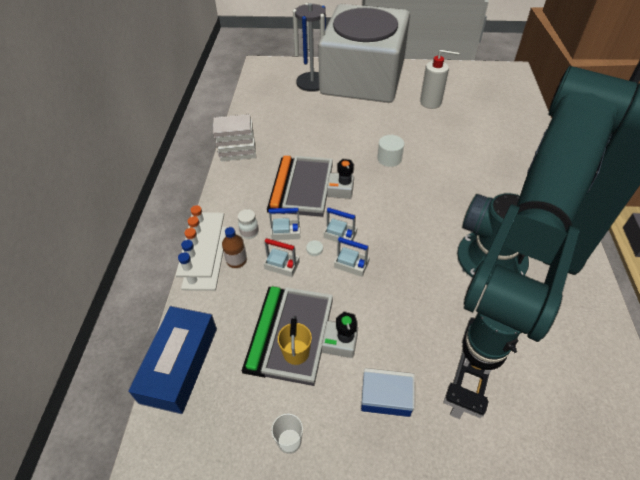

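Three blue caddies and a red one between the docks. The pail is in the green tray (left, top view ~(214,218)). Next I'll measure the bars, trays, knob and pail grip.

```bash
cat >> h.py <<'E'
def masks(im):
    h=cv2.cvtColor(im,cv2.COLOR_RGB2HSV); H,S,V=h[...,0],h[...,1],h[...,2]
    return dict(blue=(H>100)&(H<125)&(S>130)&(V>50),red=((H<6)|(H>172))&(S>130)&(V>50),green=(H>45)&(H<75)&(S>130)&(V>60),
      orange=(H>6)&(H<20)&(S>150)&(V>80),yellow=(H>20)&(H<32)&(S>140)&(V>60),dark=(V<60))
def bars(n,im,d,zlo=0.085,zhi=0.125):
    P=cloud(n,d); M=masks(im); out=[]
    for c in("blue","red"):
        m=M[c]&(P[...,2]>zlo)&(P[...,2]<zhi)&(np.hypot(P[...,0],P[...,1])<0.85)&(P[...,0]>.15)
        k,lab,st,_=cv2.connectedComponentsWithStats(m.astype(np.uint8))
        for i in range(1,k):
            if st[i,4]<25: continue
            vv,uu=np.nonzero(lab==i)
            q=onplane(n,np.c_[uu,vv],np.median(P[lab==i][:,2]) if zlo>.13 else 0.105)[:,:2].astype(np.float32)
            (cx,cy),(w,h),_=cv2.minAreaRect(q); mu,ev=cv2.PCACompute(q,None)
            a=np.arctan2(ev[0,1],ev[0,0]); a=(a+np.pi/2)%np.pi-np.pi/2
            out.append((c,st[i,4],round(cx,4),round(cy,4),round(max(w,h),3),round(min(w,h),3),round(float(a),3),P[lab==i][:,2].max().round(3)))
    return out
E
python3 - <<'E'
from h import *
for n in("top","side"):
    z=np.load(n+"0.npz"); im,d=z["im"],z["d"]; P=cloud(n,d); M=masks(im)
    print(n)
    for b in bars(n,im,d): print(b)
    for c in("green","orange"):
        m=M[c]&(P[...,0]>.2)&(np.hypot(P[...,0],P[...,1])<1)
        k,lab,st,_=cv2.connectedComponentsWithStats(m.astype(np.uint8))
        for i in range(1,k):
            if st[i,4]<10: continue
            q=P[lab==i]; (cc,wh,an)=cv2.minAreaRect(q[:,:2].astype(np.float32)); mu,ev=cv2.PCACompute(q[:,:2].astype(np.float32),None)
            print(c,st[i,4],np.round(cc,4),np.round(wh,3),ev[0].round(3),"z",np.median(q[:,2]).round(3),q[:,2].max().round(3))
    # tray floor
    m=(abs(P[...,2]-.02)<.006)&(im.max(2)<110)&(P[...,0]>.25)
    m=cv2.morphologyEx(m.astype(np.uint8),cv2.MORPH_OPEN,np.ones((3,3)))
    k,lab,st,_=cv2.connectedComponentsWithStats(m)
    for i in range(1,k):
        if st[i,4]<400: continue
        (cc,wh,an)=cv2.minAreaRect(P[lab==i][:,:2].astype(np.float32)); print("floor",st[i,4],np.round(cc,4),np.round(wh,3),round(an,2))
    # pail grip: high pts
    m=(P[...,2]>.135)&(P[...,2]<.17)&(im.max(2)<90)&(abs(P[...,0]-.55)<.25)&(P[...,1]>.1)&(P[...,1]<.5)
    k,lab,st,_=cv2.connectedComponentsWithStats(m.astype(np.uint8))
    for i in range(1,k):
        if st[i,4]<15: continue
        q=P[lab==i]; (cc,wh,an)=cv2.minAreaRect(q[:,:2].astype(np.float32)); mu,ev=cv2.PCACompute(q[:,:2].astype(np.float32),None)
        print("dark hi",st[i,4],np.round(cc,4),np.round(wh,3),ev[0].round(3),q[:,2].max().round(3))
    for nm,zr in(("knob",(.118,.13)),):
        m=(P[...,2]>zr[0])&(P[...,2]<zr[1])&(P[...,0]>.3)&(P[...,0]<.56)&(abs(P[...,1])<.5)
        k,lab,st,_=cv2.connectedComponentsWithStats(m.astype(np.uint8))
        for i in range(1,k):
            if st[i,4]<60: continue
            q=P[lab==i]; (cc,wh,an)=cv2.minAreaRect(q[:,:2].astype(np.float32)); print(nm,st[i,4],np.round(cc,4),np.round(wh,3))
E
```

```text
top
('blue', np.int32(128), 0.6345, -0.064, 0.086, 0.011, 0.103, np.float64(0.113))
('blue', np.int32(125), 0.4611, -0.062, 0.09, 0.01, -0.328, np.float64(0.114))
('blue', np.int32(133), 0.4221, 0.0509, 0.088, 0.012, -0.331, np.float64(0.117))
('red', np.int32(123), 0.6301, 0.0667, 0.092, 0.013, -0.263, np.float64(0.117))
green 883 [0.5005 0.159 ] [0.602 0.181] [0.275 0.961] z 0.034 1.561
green 20 [0.4689 0.3308] [0.031 0.012] [0.859 0.513] z 0.053 0.127
green 82 [0.3283 0.1782] [0.373 0.024] [0.614 0.79 ] z 0.125 1.561
orange 89 [0.8913 0.0521] [0.032 0.025] [0.998 0.055] z 0.121 0.128
orange 91 [0.8935 0.0078] [0.029 0.031] [0.999 0.051] z 0.121 0.131
orange 93 [ 0.894 -0.038] [0.03  0.028] [ 0.803 -0.596] z 0.121 0.13
orange 884 [ 0.5108 -0.1141] [0.204 0.631] [-0.066  0.998] z 0.034 1.561
orange 36 [ 0.493  -0.2393] [0.01  0.028] [ 1.    -0.018] z 0.051 0.06
orange 70 [ 0.4568 -0.2618] [0.022 0.026] [-0.041  0.999] z 0.125 0.134
floor 1619 [0.5557 0.2697] [0.172 0.116] 84.08
floor 2284 [ 0.5827 -0.2705] [0.235 0.115] 86.27
dark hi 125 [0.5571 0.3547] [0.015 0.075] [-0.075  0.997]
[... 505 characters left out ...]
 [0.025 0.022] [0.959 0.283] z 0.126 0.129
green 37 [0.4731 0.3373] [0.011 0.027] [ 0.987 -0.158] z 0.05 0.055
orange 491 [ 0.6779 -0.277 ] [0.257 0.038] [0.062 0.998] z 0.034 0.041
orange 40 [ 0.4575 -0.2634] [0.031 0.027] [0.008 1.   ] z 0.125 0.129
orange 15 [ 0.4925 -0.2361] [0.022 0.01 ] [ 0.999 -0.033] z 0.051 0.054
orange 265 [0.8944 0.0093] [0.031 0.118] [-0.056  0.998] z 0.12 0.127
orange 217 [0.773  0.0737] [0.031 0.051] [0.996 0.089] z 0.096 0.119
floor 1341 [ 0.5833 -0.277 ] [0.228 0.113] 86.2
floor 2015 [0.5599 0.2962] [0.232 0.114] 82.66
dark hi 111 [0.5597 0.3524] [0.014 0.057] [-0.028  1.   ] 0.16
knob 139 [ 0.4557 -0.2611] [0.05  0.051]
knob 331 [0.4337 0.3154] [0.05  0.055]
```

```bash
cat >> h.py <<'E'
def plan(*targets):
    "targets (x,y,z,yaw): rows in tool axes (cm, rad) from the pose now"
    o=robot.get_obs(); p=np.array(o["tool_pos"]); r,pt,yw=o["ee_rot"]
    R=cv2.Rodrigues(np.array([0,0,yw]))[0]@np.diag([1,-1,-1.])
    print("now",o["time"],p.round(4),"yaw",round(yw,3),"w",round(o["width"],4),"F",np.round(o["wrist_force"],1))
    for x,y,z,a in targets:
        s=R.T@(np.array([x,y,z])-p)*100; t=-((a-yw+np.pi)%(2*np.pi)-np.pi)
        print(s.round(1),round(t,2),"rows>=",int(np.ceil(max(np.linalg.norm(s)/4.17,abs(t)/.125))))
E
python3 -c "
from h import *
plan((.4,.5,.24,1.62),(.558,.3535,.24,1.62),(.558,.3535,.131,1.62))"
```

```text
now 0.1 [0.1954 0.5135 0.1777] yaw 2.778 w 0.0943 F [-0.2 -0.2 -0.2]
[-19.6   6.   -6.2] 1.16 rows>= 10
[-39.6  -2.1  -6.2] 1.16 rows>= 10
[-39.6  -2.1   4.7] 1.16 rows>= 10
```

Call:
servo_tool:
  series: "-1 -8 2.5 -6.2 0.3; -1 -16 4 -6.2 0.6; -1 -19.6 5 -6.2 0.8; -1 -24 3 -6.2 1; -1 -28 2 -6.2 1.16; -1 -32 0 -6.2 1.16; -1 -36 -1.5 -6.2 1.16; -1 -39.6 -2.1 -6.2 1.16; -1 -39.6 -2.1 -6.2 1.16; -1 -39.6 -2.1 -6.2 1.16; -1 -39.6 -2.1 -6.2 1.16; -1 -39.6 -2.1 -6.2 1.16; -1 -39.6 -2.1 -6.2 1.16; -1 -39.6 -2.1 -6.2 1.16; -1 -39.6 -2.1 -6.2 1.16"

```text
time: 1.35
tool_pos: [0.557, 0.3548, 0.2412]
ee_rot: [3.141, -0.001, 1.62]
wrist_force: [-0.4, 0.6, -1.2]
width: 0.0942
```

```bash
python3 -c "
from h import *
plan((.558,.3535,.131,1.62))
im,d=snapshot('side'); save('p1',im[230:430,200:420].repeat(2,0).repeat(2,1))"
```

```text
now 1.35 [0.557  0.3548 0.2412] yaw 1.62 w 0.0942 F [-0.4  0.6 -1.2]
[-0.1  0.1 11. ] 0.0 rows>= 3
```

View pics/p1.png

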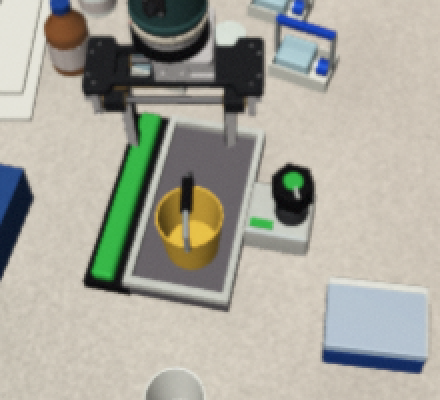

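The crop shows the fingers straddling the pail's black grip (crop ~(187,192)) along x. Descend and grip.

Call:
servo_tool:
  series: "-1 -0.1 0.1 4 0; -1 -0.1 0.1 7.5 0; -1 -0.1 0.1 10 0; -1 -0.1 0.1 11 0; -1 -0.1 0.1 11 0; 1 -0.1 0.1 11 0; 1 -0.1 0.1 11 0; 1 -0.1 0.1 11 0; 1 -0.1 0.1 11 0; 1 -0.1 0.1 11 0; 1 -0.1 0.1 11 0; 1 -0.1 0.1 11 0; 1 -0.1 0.1 11 0; 1 -0.1 0.1 11 0"

```text
time: 2.57
tool_pos: [0.5594, 0.3525, 0.1307]
ee_rot: [-3.141, -0.0, 1.618]
wrist_force: [0.3, -0.4, -0.4]
width: 0.0372
```

Call:
servo_tool:
  series: "1 0 0 0 0; 1 0 0 0 0; 1 0 0 0 0; 1 0 0 0 0; 1 0 0 0 0; 1 0 0 0 0; 1 0 0 0 0; 1 0 0 -2 0; 1 0 0 -4 0; 1 0 0 -7 0; 1 0 0 -10 0; 1 0 0 -13 0; 1 0 0 -15 0; 1 0 0 -15 0; 1 0 0 -15 0"

```text
time: 3.82
tool_pos: [0.5599, 0.3528, 0.282]
ee_rot: [3.139, -0.001, 1.618]
wrist_force: [0.8, -1.4, -0.8]
width: 0.0001
```

```bash
python3 -c "
from h import *
plan((.52,.10,.29,1.571),(.5,-.1,.29,1.571),(.578,-.326,.29,1.571),(.578,-.326,.132,1.571))"
```

```text
now 3.8167 [0.5599 0.3528 0.282 ] yaw 1.618 w 0.0001 F [ 0.8 -1.4 -0.8]
[-25.1  -5.2  -0.8] 0.05 rows>= 7
[-44.9  -8.1  -0.8] 0.05 rows>= 11
[-67.9  -1.4  -0.8] 0.05 rows>= 17
[-67.9  -1.4  15. ] 0.05 rows>= 17
```

```bash
python3 -c "
from h import *
for n in('side','top'):
    im,d=snapshot(n); P=cloud(n,d); save('p2'+n,im[230:430,200:420].repeat(2,0).repeat(2,1) if n=='side' else im)
    m=(P[...,2]>.125)&(P[...,2]<.17)&(abs(P[...,0]-.55)<.1)&(P[...,1]>.2)&(P[...,1]<.5)
    q=P[m]; print(n,len(q),q.min(0).round(3),q.max(0).round(3),np.median(q,0).round(3))
    m=masks(im)['yellow']&(abs(P[...,0]-.55)<.2)&(P[...,1]>.1)&(P[...,1]<.55); q=P[m]; print('yel',q.min(0).round(3),q.max(0).round(3))
"
```

```text
side 184 [0.45  0.306 0.125] [0.567 0.4   0.161] [0.558 0.366 0.152]
yel [0.52  0.314 0.019] [0.609 0.398 0.155]
top 18 [0.556 0.313 0.127] [0.564 0.377 0.158] [0.559 0.319 0.135]
yel [0.437 0.227 0.015] [0.62  0.394 0.641]
```

View pics/p2side.png

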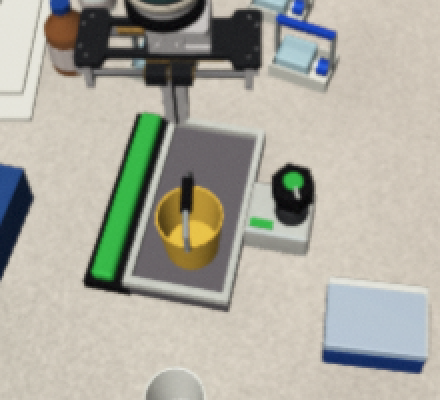

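```bash
cat >> h.py <<'E'
def proj(n,p):
    c,R,t=cam(n); K=np.array([[c["fx"],0,c["cx"]],[0,c["fy"],c["cy"]],[0,0,1]])
    return cv2.projectPoints(np.atleast_2d(np.array(p,float)),np.array(c["rvec"],float),np.array(c["tvec"],float),K,np.array([c["k1"],0,0,0.]))[0][:,0].round(1)
E
python3 -c "
from h import *
print(proj('side',[[.56,.353,.282],[.558,.3535,.1575],[.558,.375,.15]]),proj('top',[[.56,.353,.282],[.558,.3535,.1575]]))
im,d=snapshot('side');print(robot.get_obs()['joint_torque'])
P=cloud('side',d)
m=(P[...,2]>.125)&(P[...,2]<.17)&(abs(P[...,0]-.557)<.02)&(P[...,1]>.2)&(P[...,1]<.5)
v,u=np.nonzero(m)
for a in range(v.min(),v.max()+1):
  s=m[a]
  if s.any(): print(a,np.nonzero(s)[0].min(),np.nonzero(s)[0].max(),P[a][s].mean(0).round(3),im[a][s].mean(0).round(0))
"
```

```text
[[289.7 294.9]
 [293.8 324.1]
 [293.  333.8]] [[200.8 196.2]
 [210.2 210.7]]
[ 3.97702272e-02 -4.62978637e+01 -3.08909512e+01  7.14527210e-02
  4.38629795e-03 -2.65054223e-04]
315 295 295 [0.561 0.312 0.129] [93. 90. 92.]
316 294 296 [0.559 0.321 0.14 ] [79. 77. 79.]
317 293 296 [0.559 0.328 0.147] [74. 74. 74.]
318 291 296 [0.561 0.336 0.156] [60. 58. 60.]
319 291 296 [0.561 0.338 0.154] [34. 32. 34.]
320 291 296 [0.56  0.341 0.155] [26. 24. 26.]
321 291 296 [0.56  0.344 0.155] [26. 24. 26.]
322 291 296 [0.56  0.346 0.154] [25. 24. 24.]
323 291 296 [0.559 0.349 0.155] [32. 28. 23.]
324 291 296 [0.559 0.351 0.154] [37. 31. 21.]
325 291 296 [0.559 0.354 0.155] [37. 32. 20.]
326 291 296 [0.558 0.358 0.156] [37. 31. 20.]
327 291 296 [0.558 0.36  0.155] [38. 32. 21.]
328 290 296 [0.559 0.363 0.155] [44. 36. 22.]
329 290 296 [0.559 0.365 0.154] [44. 35. 21.]
330 290 296 [0.558 0.368 0.155] [41. 34. 21.]
331 290 296 [0.558 0.37  0.155] [40. 33. 21.]
332 290 296 [0.558 0.373 0.154] [42. 35. 20.]
333 290 296 [0.558 0.375 0.154] [44. 37. 21.]
334 290 295 [0.559 0.377 0.153] [42. 37. 31.]
335 290 295 [0.559 0.379 0.151] [79. 76. 67.]
336 291 295 [0.557 0.381 0.15 ] [121. 119. 104.]
337 291 294 [0.558 0.383 0.149] [142. 140. 125.]
338 291 294 [0.558 0.384 0.146] [150. 145. 124.]
339 291 294 [0.558 0.386 0.146] [151. 146. 124.]
340 291 294 [0.559 0.386 0.141] [157. 150. 125.]
341 291 294 [0.558 0.39  0.143] [164. 156. 127.]
342 291 294 [0.558 0.392 0.141] [169. 159. 128.]
343 291 294 [0.558 0.393 0.138] [167. 158. 130.]
344 291 294 [0.558 0.394 0.136] [164. 156. 130.]
345 291 294 [0.558 0.396 0.134] [165. 156. 130.]
346 292 294 [0.557 0.397 0.132] [161. 155. 136.]
347 292 294 [0.557 0.398 0.129] [160. 154. 135.]
348 293 294 [0.556 0.4   0.127] [150. 140. 112.]
```

View pics/p2top.png

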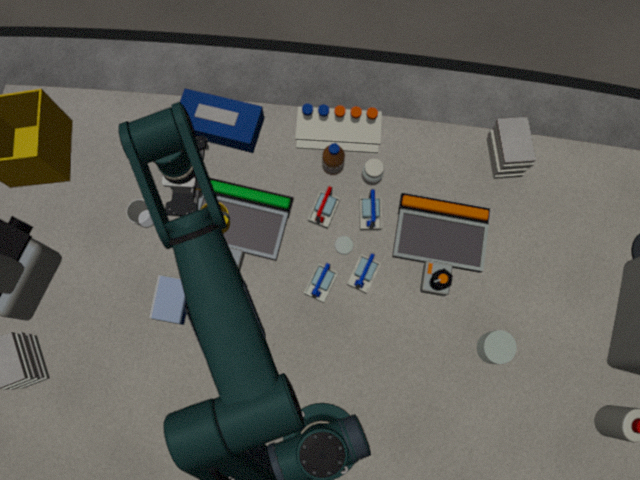

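The pail hasn't moved and the fingers came up empty. Retry, checking the width before lifting.

Call:
servo_tool:
  series: "-1 0 0 0 0; -1 0 0 0 0; -1 0 0 0 0; -1 0 0 0 0; -1 0 0 0 0; -1 0 0 0 0; -1 0 0 0 0; -1 0 0 0 0; -1 0 0 0 0; -1 0 0 0 0; -1 0 0 3 0; -1 0.4 0 6 0; -1 0.4 0 9 0; -1 0.4 0 12 0; -1 0.4 0 14 0; -1 0.4 0 15.2 0; -1 0.4 0 15.2 0;-1 0.4 0 15.2 0"

```text
time: 5.47
tool_pos: [0.5592, 0.3566, 0.129]
ee_rot: [-3.141, 0.0, 1.618]
wrist_force: [-0.1, -0.4, 1.2]
width: 0.0943
```

Call:
servo_tool:
  series: "1 0 0 0 0; 1 0 0 0 0; 1 0 0 0 0; 1 0 0 0 0; 1 0 0 0 0; 1 0 0 0 0; 1 0 0 0 0; 1 0 0 0 0; 1 0 0 0 0; 1 0 0 0 0; 1 0 0 0 0; 1 0 0 0 0; 1 0 0 0 0; 1 0 0 0 0; 1 0 0 0 0; 1 0 0 0 0"

```text
time: 6.8
tool_pos: [0.5595, 0.3569, 0.1311]
ee_rot: [3.139, -0.001, 1.618]
wrist_force: [-1.6, -0.2, 5.5]
width: 0.0009
```

```bash
python3 -c "
from h import *
im,d=snapshot('side'); save('p3',cv2.resize(im[240:380,230:360],None,fx=4,fy=4)); P=cloud('side',d)
o=robot.get_obs(); print(o['tool_pos'],o['width'],proj('side',o['tool_pos']))
"
```

```text
[0.55948269 0.35696275 0.13106536] 0.00040122049962761796 [[293.6 330.9]]
```

View pics/p3.png

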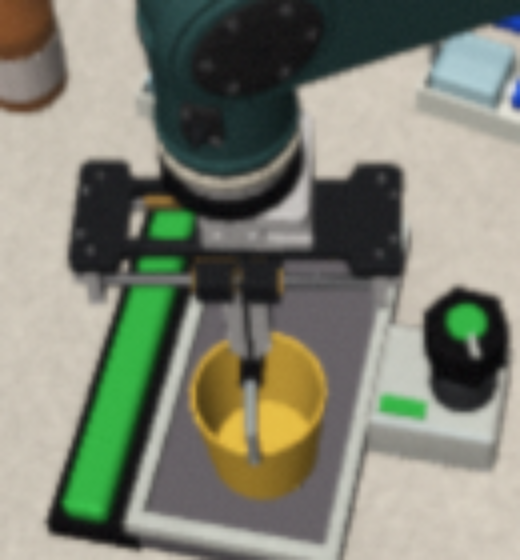

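```bash
python3 -c "
from h import *
im,d=snapshot('side'); P=cloud('side',d)
for r in range(300,345,2):
    print(r,[ (int(im[r,c].mean()),*(P[r,c]*1000).round(0).astype(int)) for c in (288,290,292,294,296,298)])
"
```

```text
300 [(126, np.int64(559), np.int64(380), np.int64(304)), (126, np.int64(555), np.int64(379), np.int64(302)), (129, np.int64(551), np.int64(378), np.int64(302)), (128, np.int64(547), np.int64(379), np.int64(303)), (132, np.int64(543), np.int64(378), np.int64(302)), (153, np.int64(539), np.int64(377), np.int64(301))]
302 [(71, np.int64(560), np.int64(378), np.int64(293)), (69, np.int64(556), np.int64(380), np.int64(297)), (71, np.int64(551), np.int64(379), np.int64(296)), (84, np.int64(547), np.int64(379), np.int64(295)), (87, np.int64(543), np.int64(379), np.int64(296)), (88, np.int64(539), np.int64(380), np.int64(297))]
304 [(39, np.int64(561), np.int64(375), np.int64(280)), (27, np.int64(556), np.int64(379), np.int64(287)), (26, np.int64(552), np.int64(379), np.int64(287)), (31, np.int64(548), np.int64(379), np.int64(288)), (25, np.int64(543), np.int64(379), np.int64(288)), (22, np.int64(539), np.int64(378), np.int64(287))]
306 [(32, np.int64(561), np.int64(379), np.int64(278)), (39, np.int64(557), np.int64(377), np.int64(276)), (33, np.int64(553), np.int64(379), np.int64(279)), (32
[... 5383 characters left out ...]
64(324), np.int64(23)), (144, np.int64(557), np.int64(326), np.int64(28))]
342 [(110, np.int64(583), np.int64(332), np.int64(24)), (143, np.int64(577), np.int64(333), np.int64(26)), (157, np.int64(559), np.int64(391), np.int64(139)), (132, np.int64(554), np.int64(392), np.int64(142)), (163, np.int64(562), np.int64(331), np.int64(25)), (164, np.int64(557), np.int64(331), np.int64(25))]
344 [(158, np.int64(582), np.int64(338), np.int64(24)), (157, np.int64(577), np.int64(338), np.int64(25)), (158, np.int64(559), np.int64(393), np.int64(134)), (136, np.int64(555), np.int64(393), np.int64(134)), (165, np.int64(561), np.int64(337), np.int64(27)), (164, np.int64(556), np.int64(337), np.int64(26))]
```

The depth shows the fingertips ending at z≈0.157, on top of the grip, while the reported TCP is 0.131. I'll rise, open, and measure the tip height.

Call:
servo_tool:
  series: "1 0 0 -3 0; 1 0 0 -6 0; -1 0 0 -6 0; -1 0 0 -6 0; -1 0 0 -6 0; -1 0 0 -6 0; -1 0 0 -6 0; -1 0 0 -6 0; -1 0 0 -6 0; -1 0 0 -6 0; -1 0 0 -6 0; -1 0 0 -6 0; -1 0 0 -6 0;-1 0 0 -6 0; -1 0 0 -6 0; -1 0 0 -6 0; -1 0 0 -6 0; -1 0 0 -6 0"

```text
time: 8.4
tool_pos: [0.5592, 0.3565, 0.1888]
ee_rot: [3.141, -0.0, 1.618]
wrist_force: [0.1, -0.5, -0.2]
width: 0.0938
```

```bash
python3 -c "
from h import *
im,d=snapshot('side'); P=cloud('side',d); o=robot.get_obs(); p=o['tool_pos']; print(p,o['joint_positions'],o['width'])
for s in(-1,1):
    m=(abs(P[...,0]-p[0]-s*.053)<.012)&(abs(P[...,1]-p[1])<.02)&(P[...,2]>.12)
    q=P[m]; zs=np.sort(q[:,2]); print(s,len(q),zs[:8].round(3),q.mean(0).round(3),q[:,0].min().round(3),q[:,0].max().round(3))
"
```

```text
[0.55917464 0.35653426 0.18882996] [4.82123814e-01 3.42881688e-01 1.04733507e+00 6.92248080e-05
 1.75128793e+00 4.35122546e-01] 0.09382390364043842
-1 309 [0.218 0.218 0.219 0.221 0.221 0.224 0.224 0.225] [0.506 0.36  0.333] 0.494 0.518
1 417 [0.215 0.216 0.216 0.217 0.219 0.219 0.221 0.222] [0.611 0.354 0.381] 0.6 0.624
```

The tips sit about 26 mm higher than reported (reported 0.189, seen 0.216), with x and y agreeing. I'll aim every z 25 mm lower.

Call:
servo_tool:
  series: "-1 0 0 3 0; -1 0 0 6 0; -1 0 0 7.5 0; -1 0 0 8.2 0; -1 0 0 8.2 0; 1 0 0 8.2 0; 1 0 0 8.2 0; 1 0 0 8.2 0; 1 0 0 8.2 0; 1 0 0 8.2 0; 1 0 0 8.2 0; 1 0 0 8.2 0; 1 0 0 8.2 0; 1 0 0 8.2 0; 1 0 0 8.2 0; 1 0 0 8.2 0; 1 0 0 8.2 0; 1 0 0 8.2 0; 1 0 0 8.2 0; 1 0 0 8.2 0"

```text
time: 10.12
tool_pos: [0.559, 0.3565, 0.1067]
ee_rot: [-3.141, 0.0, 1.618]
wrist_force: [-0.4, -0.7, 0.6]
width: 0.0141
```

Call:
servo_tool:
  series: "1 0 0 0 0; 1 0 0 -1 0; 1 0 0 -3 0; 1 0 0 -6 0; 1 0 0 -9 0; 1 0 0 -12 0; 1 0 0 -15 0; 1 0 0 -17 0; 1 0 0 -17.5 0; 1 0 0 -17.5 0"

```text
time: 10.95
tool_pos: [0.5599, 0.3569, 0.2844]
ee_rot: [3.137, -0.002, 1.618]
wrist_force: [-0.3, -0.2, -1.1]
width: 0.0137
```

```bash
python3 -c "
from h import *
plan((.5,.1,.285,1.571),(.5,-.1,.285,1.571),(.578,-.326,.285,1.571),(.578,-.326,.109,1.571))"
```

```text
now 10.95 [0.5599 0.3569 0.2844] yaw 1.618 w 0.0137 F [-0.3 -0.2 -1.1]
[-25.4  -7.2  -0.1] 0.05 rows>= 7
[-45.4  -8.1  -0.1] 0.05 rows>= 12
[-68.3  -1.4  -0.1] 0.05 rows>= 17
[-68.3  -1.4  17.5] 0.05 rows>= 17
```

Call:
servo_tool:
  series: "1 -2 -0.5 0 0; 1 -5 -1.5 0 0; 1 -8.5 -2.5 0 0.05; 1 -12 -3.5 0 0.05; 1 -16 -4.5 0 0.05; 1 -20 -5.8 0 0.05; 1 -24 -7 0 0.05; 1 -28 -7.4 0 0.05; 1 -32 -7.6 0 0.05; 1 -36 -7.6 0 0.05; 1 -40 -7.6 0 0.05; 1 -44 -7.5 0 0.05; 1 -48 -6.8 0 0.05; 1 -52 -5.5 0 0.05; 1 -56 -4.3 0 0.05; 1 -60 -3.4 0 0.05; 1 -63.5 -2.5 0 0.05; 1 -66 -2 0 0.05; 1 -67.6 -1.6 0 0.05; 1 -68.3 -1.4 0 0.05"

```text
time: 12.62
tool_pos: [0.5765, -0.3289, 0.2769]
ee_rot: [-3.136, -0.003, 1.565]
wrist_force: [-1.0, 0.2, -2.6]
width: 0.0142
```

Call:
servo_tool:
  series: "1 0 0 0 0; 1 0 0 0 0; 1 0 0 0 0; 1 0 0 3 0; 1 0 0 6 0; 1 0 0 9 0; 1 0 0 12 0; 1 0 0 14 0; 1 0 0 15 0; 1 0 0 15 0; 1 0 0 15 0; 1 0 0 15 0"

```text
time: 13.62
tool_pos: [0.5785, -0.3266, 0.1347]
ee_rot: [3.138, 0.002, 1.568]
wrist_force: [0.7, -1.0, -1.5]
width: 0.0146
```

```bash
python3 -c "
from h import *
plan((.578,-.326,.107,1.571))
im,d=snapshot('side'); P=cloud('side',d); save('p4',cv2.resize(im[110:250,240:400],None,fx=4,fy=4))
m=masks(im)['yellow']&(P[...,1]<-.2)&(P[...,1]>-.5)&(P[...,2]<.2); q=P[m]; print('yel',q.min(0).round(3),q.max(0).round(3))"
```

```text
now 13.6167 [ 0.5785 -0.3266  0.1347] yaw 1.568 w 0.0146 F [ 0.7 -1.  -1.5]
[ 0.1 -0.   2.8] -0.0 rows>= 1
yel [ 0.541 -0.368  0.047] [ 0.618 -0.28   0.165]
```

View pics/p4.png

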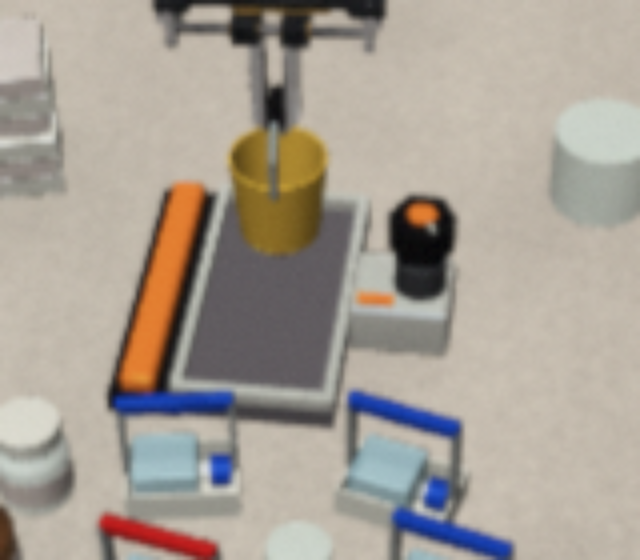

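The pail hangs centred in x over the amber tray's -y end (crop ~(278,240)). Lower and release it.

Call:
servo_tool:
  series: "1 0 0 1 0; 1 0 0 2 0; 1 0 0 2.6 0; 1 0 0 2.8 0; 1 0 0 2.8 0; -1 0 0 2.8 0; -1 0 0 2.8 0; -1 0 0 2.8 0; -1 0 0 2.8 0; -1 0 0 2.8 0; -1 0 0 2.8 0; -1 0 0 2.8 0; -1 0 0 0 0; -1 0 0 -4 0; -1 0 0 -8 0; -1 0 0 -12 0; -1 0 0 -14 0; -1 0 0 -14 0"

```text
time: 15.17
tool_pos: [0.5791, -0.3276, 0.2801]
ee_rot: [3.13, 0.008, 1.568]
wrist_force: [-0.3, -0.6, 0.7]
width: 0.0937
```

```bash
python3 -c "
from h import *
a=-.128+np.pi; A=-.328+np.pi
plan((.5,-.2,.27,A),(.4625,-.061,.25,A))
for n in('top','side'):
    im,d=snapshot(n)
    for b in bars(n,im,d): print(n,b)
"
```

```text
now 15.1667 [ 0.5791 -0.3276  0.2801] yaw 1.568 w 0.0937 F [-0.3 -0.6  0.7]
[12.7 -7.9  1. ] -1.25 rows>= 10
[ 26.6 -11.7   3. ] -1.25 rows>= 10
top ('blue', np.int32(130), 0.6331, -0.0643, 0.089, 0.013, 0.098, np.float64(0.115))
top ('blue', np.int32(124), 0.4611, -0.0621, 0.09, 0.01, -0.336, np.float64(0.115))
top ('blue', np.int32(133), 0.4233, 0.0505, 0.088, 0.012, -0.329, np.float64(0.117))
top ('red', np.int32(123), 0.6311, 0.0662, 0.089, 0.012, -0.273, np.float64(0.114))
side ('blue', np.int32(134), 0.6372, -0.062, 0.085, 0.017, 0.084, np.float64(0.112))
side ('blue', np.int32(117), 0.4639, -0.059, 0.087, 0.018, -0.328, np.float64(0.112))
side ('blue', np.int32(132), 0.4254, 0.055, 0.086, 0.016, -0.341, np.float64(0.112))
side ('red', np.int32(132), 0.6337, 0.0698, 0.088, 0.016, -0.282, np.float64(0.113))
```

Call:
servo_tool:
  series: "0 4 -3 1 -0.12; 0 8 -6 1 -0.25; 0 12 -8 1 -0.37; 0 16 -9 2 -0.5; 0 20 -10 3 -0.62; 0 24 -11 3 -0.75; 0 26.6 -11.7 3 -0.87; 0 26.6 -11.7 3 -1; 0 26.6 -11.7 3 -1.12; 0 26.6 -11.7 3 -1.24; 0 26.6 -11.7 5 -1.24; 0 26.6 -11.7 8 -1.24; 0 26.6 -11.7 8 -1.24; 0 26.6 -11.7 8 -1.24; 0 26.6 -11.7 8 -1.24"

```text
time: 16.52
tool_pos: [0.4609, -0.06, 0.1916]
ee_rot: [-3.142, -0.001, 2.808]
wrist_force: [0.7, 0.4, 0.8]
width: 0.0467
```

```bash
python3 -c "
from h import *
plan((.4625,-.061,.058,-.333+np.pi))
o=robot.get_obs(); p=o['tool_pos']
for n in('top','side'):
    im,d=snapshot(n)
    for b in bars(n,im,d): print(n,b)
P=cloud('side',d)
c,s=np.cos(o['ee_rot'][2]),np.sin(o['ee_rot'][2])
Q=P-p; ly=s*Q[...,0]-c*Q[...,1]; lx=c*Q[...,0]+s*Q[...,1]
for k in(-1,1):
    m=(abs(ly-k*(o['width']/2+.006))<.01)&(abs(lx)<.015)&(P[...,2]>.15); print(k,np.sort(P[m][:,2])[:6].round(3))
"
```

```text
now 16.5167 [ 0.4609 -0.06    0.1916] yaw 2.808 w 0.0467 F [0.7 0.4 0.8]
[-0.2 -0.  13.4] -0.0 rows>= 4
top ('blue', np.int32(46), 0.6618, -0.0603, 0.031, 0.011, 0.103, np.float64(0.112))
top ('blue', np.int32(133), 0.4222, 0.0509, 0.088, 0.012, -0.33, np.float64(0.115))
top ('blue', np.int32(84), 0.4464, -0.0571, 0.059, 0.01, -0.335, np.float64(0.114))
top ('red', np.int32(123), 0.6311, 0.0662, 0.089, 0.012, -0.273, np.float64(0.113))
side ('blue', np.int32(134), 0.6372, -0.062, 0.085, 0.017, 0.084, np.float64(0.111))
side ('blue', np.int32(116), 0.4639, -0.059, 0.087, 0.018, -0.33, np.float64(0.113))
side ('blue', np.int32(129), 0.4254, 0.055, 0.086, 0.016, -0.34, np.float64(0.111))
side ('red', np.int32(131), 0.6337, 0.0699, 0.088, 0.016, -0.286, np.float64(0.113))
-1 [0.217 0.217 0.219 0.22  0.221 0.222]
1 [0.221 0.227 0.228 0.229 0.23  0.23 ]
```

Same 25 mm offset here. Descend, grip and lift.

Call:
servo_tool:
  series: "0 -0.2 0 4 0; 0 -0.2 0 8 0; 0 -0.2 0 11 0; 0 -0.2 0 13 0; 0 -0.2 0 13.4 0; 0 -0.2 0 13.4 0; 1 -0.2 0 13.4 0; 1 -0.2 0 13.4 0; 1 -0.2 0 13.4 0; 1 -0.2 0 13.4 0; 1 -0.2 0 13.4 0; 1 -0.2 0 13.4 0; 1 -0.2 0 13.4 0; 1 -0.2 0 13.4 0; 1 -0.2 0 13.4 0; 1 -0.2 0 13.4 0; 1 -0.2 0 12.5 0; 1 -0.2 0 10 0; 1 -0.2 0 7 0; 1 -0.2 0 4 0"

```text
time: 18.28
tool_pos: [0.4617, -0.0601, 0.1515]
ee_rot: [3.141, -0.004, 2.808]
wrist_force: [1.2, -0.4, -1.9]
width: 0.0121
```

```bash
python3 -c "
from h import *
a=-.128+np.pi
plan((.53,.1,.23,a),(.568,.372,.23,a),(.568,.372,.08,a))"
```

```text
now 18.2833 [ 0.4617 -0.0601  0.1515] yaw 2.808 w 0.0121 F [ 1.2 -0.4 -1.9]
[-1.2 17.4 -7.8] -0.21 rows>= 5
[ 4.1 44.3 -7.8] -0.21 rows>= 11
[ 4.1 44.3  7.2] -0.21 rows>= 11
```

Call:
servo_tool:
  series: "1 0 0 -4 0; 1 0 1 -7 0; 1 -0.3 3.5 -7.8 -0.05; 1 -0.8 7 -7.8 -0.1; 1 -1 10.5 -7.8 -0.15; 1 -1.2 14 -7.8 -0.21; 1 -1.2 17.5 -7.8 -0.21; 1 -0.5 21 -7.8 -0.21; 1 0.2 25 -7.8 -0.21; 1 1 29 -7.8 -0.21; 1 1.8 33 -7.8 -0.21; 1 2.6 37 -7.8 -0.21; 1 3.3 40.5 -7.8 -0.21; 1 3.8 43 -7.8 -0.21; 1 4.1 44.3 -7.8 -0.21; 1 4.1 44.3 -7.8 -0.21; 1 4.1 44.3 -5 -0.21; 1 4.1 44.3 -2 -0.21; 1 4.1 44.3 1 -0.21; 1 4.1 44.3 1 -0.21"

```text
time: 19.95
tool_pos: [0.5649, 0.3678, 0.1325]
ee_rot: [-3.132, -0.014, 3.017]
wrist_force: [-0.3, 0.2, -4.2]
width: 0.0118
```

```bash
python3 -c "
from h import *
a=-.128+np.pi
im,d=snapshot('side'); plan((.568,.372,.078,a))
for b in bars('side',im,d,.14,.3): print(b)
save('p5',cv2.resize(im[240:400,220:380],None,fx=4,fy=4))
"
```

```text
now 20.0 [0.5664 0.3686 0.1362] yaw 3.017 w 0.0117 F [ 0.4  0.  -1.7]
[-0.1  0.4  5.8] 0.0 rows>= 2
('blue', np.int32(86), 0.5402, 0.3748, 0.034, 0.015, -0.138, np.float64(0.299))
```

View pics/p5.png

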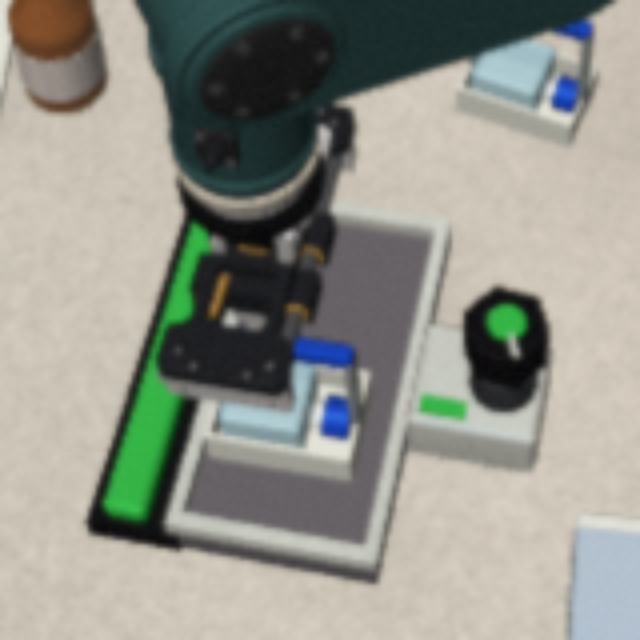

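The caddy hangs level over the green tray's +y end. Lower and release.

Call:
servo_tool:
  series: "1 -0.1 0.3 2 0; 1 -0.1 0.3 4 0; 1 -0.1 0.3 5.3 0; 1 -0.1 0.3 5.8 0; 1 -0.1 0.3 5.8 0; 1 -0.1 0.3 5.8 0; 0.3 -0.1 0.3 5.8 0; 0.3 -0.1 0.3 5.8 0; 0.3 -0.1 0.3 5.8 0; 0.3 -0.1 0.3 5.8 0; 0.3 -0.1 0.3 4 0; 0.3 -0.1 0.3 1 0; 0.3 -0.1 0.3 -3 0; 0.3 -0.1 0.3 -7 0; 0.3 -0.1 0.3 -10 0; 0.3 -0.1 0.3 -10 0"

```text
time: 21.33
tool_pos: [0.5733, 0.3756, 0.2527]
ee_rot: [3.132, 0.014, 3.018]
wrist_force: [0.1, 0.6, 1.0]
width: 0.0328
```

```bash
python3 -c "
from h import *
A=-.335+np.pi
plan((.4235,.0525,.23,A),(.4235,.0525,.058,A))
for n in('top','side'):
    im,d=snapshot(n)
    for b in bars(n,im,d,.085,.14): print(n,b)
"
```

```text
now 21.3333 [0.5733 0.3756 0.2527] yaw 3.018 w 0.0328 F [0.1 0.6 1. ]
[ 10.9 -33.9   2.3] 0.21 rows>= 9
[ 10.9 -33.9  19.5] 0.21 rows>= 10
top ('blue', np.int32(50), 0.7822, 0.0567, 0.025, 0.025, -0.682, np.float64(0.14))
top ('blue', np.int32(131), 0.6331, -0.0643, 0.089, 0.013, 0.098, np.float64(0.115))
top ('blue', np.int32(130), 0.4221, 0.0509, 0.088, 0.012, -0.328, np.float64(0.114))
top ('red', np.int32(122), 0.6311, 0.0662, 0.089, 0.012, -0.274, np.float64(0.116))
side ('blue', np.int32(57), 0.7826, 0.0343, 0.034, 0.023, -1.209, np.float64(0.14))
side ('blue', np.int32(127), 0.4253, 0.0551, 0.086, 0.015, -0.328, np.float64(0.112))
side ('blue', np.int32(204), 0.5757, 0.3658, 0.09, 0.015, -0.12, np.float64(0.131))
```

Call:
servo_tool:
  series: "0 2 -4 0 0.1; 0 3.5 -8 0 0.21; 0 5 -12 0 0.21; 0 6 -16 0 0.21; 0 7 -20 0 0.21; 0 8 -24 0 0.21; 0 9 -28 1 0.21; 0 10 -31.5 2 0.21; 0 10.9 -33.7 3 0.21; 0 10.9 -33.9 5 0.21; 0 10.9 -33.9 5 0.21; 0 10.9 -33.9 8 0.21; 0 10.9 -33.9 11 0.21; 0 10.9 -33.9 14 0.21; 0 10.9 -33.9 14 0.21; 0 10.9 -33.9 14 0.21"

```text
time: 22.77
tool_pos: [0.419, 0.0518, 0.1]
ee_rot: [-3.14, -0.005, 2.809]
wrist_force: [0.3, -0.0, 0.5]
width: 0.0471
```

```bash
python3 -c "
from h import *
plan((.4235,.0525,.058,-.335+np.pi))
im,d=snapshot('side')
for b in bars('side',im,d,.085,.14): print(b)
"
```

```text
now 22.7667 [0.419  0.0518 0.1   ] yaw 2.809 w 0.0471 F [ 0.3 -0.   0.5]
[-0.4  0.2  4.2] 0.0 rows>= 2
('blue', np.int32(133), 0.6372, -0.062, 0.085, 0.017, 0.084, np.float64(0.112))
('blue', np.int32(53), 0.7838, 0.0343, 0.032, 0.023, -1.293, np.float64(0.14))
('blue', np.int32(35), 0.4534, 0.0452, 0.026, 0.015, -0.448, np.float64(0.11))
('blue', np.int32(55), 0.4017, 0.0631, 0.036, 0.015, -0.338, np.float64(0.111))
('blue', np.int32(207), 0.5751, 0.3658, 0.091, 0.015, -0.119, np.float64(0.132))
('red', np.int32(130), 0.6337, 0.0698, 0.088, 0.016, -0.283, np.float64(0.111))
```

Call:
servo_tool:
  series: "0 -0.4 0.2 2 0; 0 -0.4 0.2 3.8 0; 0 -0.4 0.2 4.2 0; 0 -0.4 0.2 4.2 0; 1 -0.4 0.2 4.2 0; 1 -0.4 0.2 4.2 0; 1 -0.4 0.2 4.2 0; 1 -0.4 0.2 4.2 0; 1 -0.4 0.2 4.2 0; 1 -0.4 0.2 4.2 0; 1 -0.4 0.2 4.2 0; 1 -0.4 0.2 4.2 0; 1 -0.4 0.2 4.2 0; 1 -0.4 0.2 4.2 0; 1 -0.4 0.2 3.5 0; 1 -0.4 0.2 1 0; 1 -0.4 0.2 -2 0; 1 -0.4 0.2 -5 0; 1 -0.4 0.2 -7 0; 1 -0.4 0.2 -7 0"

```text
time: 24.48
tool_pos: [0.4279, 0.052, 0.1768]
ee_rot: [3.138, 0.009, 2.808]
wrist_force: [1.8, 0.4, -1.1]
width: 0.0117
```

```bash
python3 -c "
from h import *
a=-.128+np.pi
plan((.45,.12,.24,a),(.556,.296,.24,a),(.556,.296,.14,a),(.556,.296,.079,a))"
```

```text
now 24.4833 [0.4279 0.052  0.1768] yaw 2.808 w 0.0117 F [ 1.8  0.4 -1.1]
[ 0.1  7.2 -6.3] -0.21 rows>= 3
[-4.1 27.3 -6.3] -0.21 rows>= 7
[-4.1 27.3  3.7] -0.21 rows>= 7
[-4.1 27.3  9.8] -0.21 rows>= 8
```

Call:
servo_tool:
  series: "1 0 0 -3 0; 1 0 1 -6 0; 1 0 3.5 -6.3 -0.05; 1 -0.2 7 -6.3 -0.1; 1 -1 10.5 -6.3 -0.15; 1 -1.7 14 -6.3 -0.21; 1 -2.4 18 -6.3 -0.21; 1 -3.1 22 -6.3 -0.21; 1 -3.7 25 -6.3 -0.21; 1 -4.1 27 -6.3 -0.21; 1 -4.1 27.3 -5 -0.21; 1 -4.1 27.3 -2 -0.21; 1 -4.1 27.3 1 -0.21; 1 -4.1 27.3 3 -0.21; 1 -4.1 27.3 3.7 -0.21; 1 -4.1 27.3 3.7 -0.21; 1 -4.1 27.3 3.7 -0.21; 1 -4.1 27.3 3.7 -0.21"

```text
time: 25.98
tool_pos: [0.5541, 0.2964, 0.1367]
ee_rot: [3.14, 0.003, 3.017]
wrist_force: [0.1, -0.4, -1.3]
width: 0.0118
```

```bash
python3 -c "
from h import *
a=-.128+np.pi
plan((.557,.297,.078,a))
im,d=snapshot('side')
for b in bars('side',im,d,.085,.22): print(b)"
```

```text
now 25.9833 [0.5541 0.2964 0.1367] yaw 3.017 w 0.0118 F [ 0.1 -0.4 -1.3]
[-0.3  0.1  5.9] 0.0 rows>= 2
('blue', np.int32(71), 0.7829, 0.034, 0.035, 0.024, -1.198, np.float64(0.143))
('blue', np.int32(73), 0.5319, 0.2547, 0.033, 0.017, -0.131, np.float64(0.186))
('blue', np.int32(52), 0.5238, 0.3053, 0.026, 0.013, -1.486, np.float64(0.115))
('blue', np.int32(206), 0.5757, 0.366, 0.089, 0.016, -0.117, np.float64(0.133))
('red', np.int32(46), 0.6609, 0.0623, 0.031, 0.016, -0.358, np.float64(0.111))
```

Call:
servo_tool:
  series: "1 -0.3 0.1 2 0; 1 -0.3 0.1 4 0; 1 -0.3 0.1 5.4 0; 1 -0.3 0.1 5.9 0; 1 -0.3 0.1 5.9 0; 1 -0.3 0.1 5.9 0; 0.3 -0.3 0.1 5.9 0; 0.3 -0.3 0.1 5.9 0; 0.3 -0.3 0.1 5.9 0; 0.3 -0.3 0.1 5.9 0; 0.3 -0.3 0.1 5 0; 0.3 -0.3 0.1 2 0; 0.3 -0.3 0.1 -2 0; 0.3 -0.3 0.1 -6 0; 0.3 -0.3 0.1 -9 0; 0.3 -0.3 0.1 -10 0; 0.3 -0.3 0.1 -10 0"

```text
time: 27.45
tool_pos: [0.558, 0.2976, 0.2398]
ee_rot: [3.137, 0.008, 3.018]
wrist_force: [0.1, 0.0, 0.4]
width: 0.0327
```

```bash
python3 -c "
from h import *
A=.09+np.pi
plan((.5,.05,.23,A),(.635,-.063,.23,A),(.635,-.063,.058,A))
for n in('top','side'):
    im,d=snapshot(n)
    for b in bars(n,im,d,.085,.14): print(n,b)
"
```

```text
now 27.45 [0.558  0.2976 0.2398] yaw 3.018 w 0.0327 F [0.1 0.  0.4]
[  2.7 -25.3   1. ] -0.21 rows>= 7
[-12.1 -34.8   1. ] -0.21 rows>= 9
[-12.1 -34.8  18.2] -0.21 rows>= 10
top ('blue', np.int32(53), 0.7834, 0.0568, 0.026, 0.025, 0.143, np.float64(0.14))
top ('blue', np.int32(130), 0.6331, -0.0643, 0.089, 0.013, 0.101, np.float64(0.114))
top ('blue', np.int32(99), 0.5667, 0.3792, 0.07, 0.012, -0.108, np.float64(0.133))
top ('blue', np.int32(39), 0.5582, 0.3013, 0.031, 0.012, -0.02, np.float64(0.132))
top ('red', np.int32(124), 0.631, 0.0657, 0.089, 0.013, -0.275, np.float64(0.115))
side ('blue', np.int32(57), 0.7829, 0.034, 0.035, 0.024, -1.259, np.float64(0.14))
side ('blue', np.int32(187), 0.5597, 0.2883, 0.09, 0.016, -0.124, np.float64(0.133))
side ('blue', np.int32(191), 0.5758, 0.3664, 0.09, 0.014, -0.127, np.float64(0.133))
side ('red', np.int32(57), 0.6563, 0.0634, 0.041, 0.015, -0.356, np.float64(0.112))
```

Call:
servo_tool:
  series: "0 -1 -4 0 0; 0 -2 -8 0 -0.1; 0 -3.5 -12 0 -0.2; 0 -5 -16 0 -0.22; 0 -6.5 -20 0 -0.22; 0 -8 -24 0 -0.22; 0 -9.5 -28 0 -0.22; 0 -11 -31.5 0 -0.22; 0 -12.1 -34.3 1 -0.22; 0 -12.1 -34.8 4 -0.22; 0 -12.1 -34.8 7 -0.22; 0 -12.1 -34.8 10 -0.22; 0 -12.1 -34.8 12.5 -0.22; 0 -12.1 -34.8 12.5 -0.22; 0 -12.1 -34.8 12.5 -0.22; 0 -12.1 -34.8 12.5 -0.22"

```text
time: 28.88
tool_pos: [0.6334, -0.0632, 0.1097]
ee_rot: [3.141, -0.001, -3.045]
wrist_force: [0.3, -0.1, 1.8]
width: 0.0469
```

```bash
python3 -c "
from h import *
plan((.635,-.063,.058,.092+np.pi))
for n in('top','side'):
    im,d=snapshot(n)
    for b in bars(n,im,d,.085,.14): print(n,b)
"
```

```text
now 28.8833 [ 0.6334 -0.0632  0.1097] yaw -3.045 w 0.0469 F [ 0.3 -0.1  1.8]
[-0.2  0.   5.2] 0.0 rows>= 2
top ('blue', np.int32(58), 0.7834, 0.0567, 0.026, 0.025, -0.066, np.float64(0.14))
top ('blue', np.int32(129), 0.5759, 0.3781, 0.089, 0.012, -0.118, np.float64(0.134))
top ('blue', np.int32(148), 0.5589, 0.3017, 0.093, 0.018, -0.112, np.float64(0.134))
top ('blue', np.int32(68), 0.622, -0.0662, 0.044, 0.011, 0.125, np.float64(0.113))
top ('red', np.int32(126), 0.6299, 0.066, 0.092, 0.013, -0.268, np.float64(0.114))
side ('blue', np.int32(121), 0.6372, -0.062, 0.085, 0.017, 0.087, np.float64(0.113))
side ('blue', np.int32(49), 0.7821, 0.0357, 0.028, 0.027, -0.909, np.float64(0.14))
side ('blue', np.int32(188), 0.5597, 0.2885, 0.09, 0.016, -0.127, np.float64(0.132))
side ('blue', np.int32(190), 0.5758, 0.3664, 0.09, 0.014, -0.128, np.float64(0.132))
side ('red', np.int32(131), 0.6337, 0.0698, 0.088, 0.016, -0.281, np.float64(0.114))
```

Call:
servo_tool:
  series: "0 -0.2 0 2.5 0; 0 -0.2 0 4.5 0; 0 -0.2 0 5.2 0; 0 -0.2 0 5.2 0; 1 -0.2 0 5.2 0; 1 -0.2 0 5.2 0; 1 -0.2 0 5.2 0; 1 -0.2 0 5.2 0; 1 -0.2 0 5.2 0; 1 -0.2 0 5.2 0; 1 -0.2 0 5.2 0; 1 -0.2 0 5.2 0; 1 -0.2 0 5.2 0; 1 -0.2 0 5.2 0; 1 -0.2 0 4.5 0; 1 -0.2 0 2 0; 1 -0.2 0 -2 0; 1 -0.2 0 -6 0; 1 -0.2 0 -6 0; 1 -0.2 0 -6 0"

```text
time: 30.65
tool_pos: [0.6372, -0.0632, 0.1732]
ee_rot: [-3.14, 0.006, -3.045]
wrist_force: [0.3, 0.3, -2.9]
width: 0.0119
```

```bash
python3 -c "
from h import *
a=-.128+np.pi
plan((.55,.1,.25,a),(.547,.221,.25,a),(.547,.221,.14,a))"
```

```text
now 30.65 [ 0.6372 -0.0632  0.1732] yaw -3.045 w 0.0119 F [ 0.3  0.3 -2.9]
[ 7.1 17.1 -7.7] 0.22 rows>= 5
[ 6.2 29.2 -7.7] 0.22 rows>= 8
[ 6.2 29.2  3.3] 0.22 rows>= 8
```

Call:
servo_tool:
  series: "1 0 0 -3 0; 1 0 0 -6 0; 1 1 2 -7.7 0.05; 1 2.5 5.5 -7.7 0.1; 1 4 9 -7.7 0.15; 1 5.5 13 -7.7 0.2; 1 7 17 -7.7 0.22; 1 7 21 -7.7 0.22; 1 6.7 25 -7.7 0.22; 1 6.4 27.8 -7.7 0.22; 1 6.2 29 -7.5 0.22; 1 6.2 29.2 -5 0.22; 1 6.2 29.2 -2 0.22; 1 6.2 29.2 1 0.22; 1 6.2 29.2 3 0.22; 1 6.2 29.2 3.3 0.22; 1 6.2 29.2 3.3 0.22; 1 6.2 29.2 3.3 0.22; 1 6.2 29.2 3.3 0.22"

```text
time: 32.23
tool_pos: [0.5469, 0.2216, 0.1386]
ee_rot: [3.14, 0.003, 3.017]
wrist_force: [0.1, 0.3, -2.5]
width: 0.0113
```

```bash
python3 -c "
from h import *
a=-.128+np.pi
plan((.547,.221,.078,a))"
```

```text
now 32.2333 [0.5469 0.2216 0.1386] yaw 3.017 w 0.0113 F [ 0.1  0.3 -2.5]
[-0.  -0.1  6.1] 0.0 rows>= 2
```

Call:
servo_tool:
  series: "1 0 0 2 0; 1 0 0 4 0; 1 0 0 5.6 0; 1 0 0 6.1 0; 1 0 0 6.1 0; 1 0 0 6.1 0; 0.3 0 0 6.1 0; 0.3 0 0 6.1 0; 0.3 0 0 6.1 0; 0.3 0 0 6.1 0; 0.3 0 0 5 0; 0.3 0 0 2 0; 0.3 0 0 -2 0; 0.3 0 0 -6 0; 0.3 0 0 -9 0; 0.3 0 0 -10 0; 0.3 0 0 -10 0"

```text
time: 33.65
tool_pos: [0.5475, 0.2221, 0.2419]
ee_rot: [3.138, 0.008, 3.018]
wrist_force: [0.6, -0.4, -0.0]
width: 0.033
```

```bash
python3 -c "
from h import *
A=-.278+np.pi
plan((.632,.068,.24,A),(.632,.068,.1,A))
for n in('top','side'):
    im,d=snapshot(n)
    for b in bars(n,im,d,.085,.14): print(n,b)
"
```

```text
now 33.65 [0.5475 0.2221 0.2419] yaw 3.018 w 0.033 F [ 0.6 -0.4 -0. ]
[-10.3 -14.2   0.2] 0.15 rows>= 5
[-10.3 -14.2  14.2] 0.15 rows>= 6
top ('blue', np.int32(57), 0.7834, 0.0567, 0.026, 0.025, -1.066, np.float64(0.14))
top ('blue', np.int32(67), 0.5581, 0.3805, 0.053, 0.011, -0.072, np.float64(0.134))
top ('blue', np.int32(111), 0.5473, 0.3031, 0.071, 0.018, -0.09, np.float64(0.134))
top ('blue', np.int32(99), 0.5459, 0.2257, 0.066, 0.012, -0.14, np.float64(0.133))
top ('red', np.int32(122), 0.6311, 0.0662, 0.089, 0.012, -0.273, np.float64(0.115))
side ('blue', np.int32(49), 0.7834, 0.0342, 0.035, 0.022, -1.139, np.float64(0.14))
side ('blue', np.int32(155), 0.5493, 0.2127, 0.088, 0.015, -0.121, np.float64(0.132))
side ('blue', np.int32(183), 0.5597, 0.2885, 0.09, 0.016, -0.133, np.float64(0.131))
side ('blue', np.int32(192), 0.5758, 0.367, 0.09, 0.015, -0.125, np.float64(0.131))
side ('red', np.int32(44), 0.6609, 0.0623, 0.032, 0.015, -0.404, np.float64(0.112))
```

Call:
servo_tool:
  series: "0 -3 -3 0 0.1; 0 -6 -7 0 0.15; 0 -8.5 -11 0 0.15; 0 -10.3 -14 0.5 0.15; 0 -10.3 -14.2 3 0.15; 0 -10.3 -14.2 6 0.15; 0 -10.3 -14.2 9 0.15; 0 -10.3 -14.2 12 0.15; 0 -10.3 -14.2 13 0.15; 0 -10.3 -14.2 13 0.15; 0 -10.3 -14.2 13 0.15; 0 -10.3 -14.2 13 0.15"

```text
time: 34.75
tool_pos: [0.6314, 0.0681, 0.1085]
ee_rot: [3.141, 0.002, 2.868]
wrist_force: [-0.4, -0.7, 0.3]
width: 0.0474
```

```bash
python3 -c "
from h import *
plan((.632,.068,.058,-.278+np.pi))
for n in('top','side'):
    im,d=snapshot(n)
    for b in bars(n,im,d,.085,.14): print(n,b)
"
```

```text
now 34.75 [0.6314 0.0681 0.1085] yaw 2.868 w 0.0474 F [-0.4 -0.7  0.3]
[-0.1  0.   5. ] 0.0 rows>= 2
top ('blue', np.int32(130), 0.5759, 0.3778, 0.089, 0.012, -0.121, np.float64(0.135))
top ('blue', np.int32(146), 0.559, 0.3014, 0.093, 0.018, -0.119, np.float64(0.132))
top ('blue', np.int32(139), 0.5512, 0.225, 0.094, 0.015, -0.107, np.float64(0.135))
top ('red', np.int32(65), 0.6171, 0.0704, 0.05, 0.01, -0.292, np.float64(0.114))
side ('blue', np.int32(52), 0.7831, 0.034, 0.035, 0.024, -1.019, np.float64(0.14))
side ('blue', np.int32(156), 0.5493, 0.2127, 0.088, 0.015, -0.123, np.float64(0.131))
side ('blue', np.int32(185), 0.5597, 0.2885, 0.09, 0.016, -0.133, np.float64(0.131))
side ('blue', np.int32(191), 0.5758, 0.3664, 0.09, 0.014, -0.127, np.float64(0.131))
side ('red', np.int32(74), 0.6146, 0.0753, 0.049, 0.015, -0.287, np.float64(0.132))
```

Call:
servo_tool:
  series: "0 -0.1 0 2.5 0; 0 -0.1 0 4.3 0; 0 -0.1 0 5 0; 0 -0.1 0 5 0; 1 -0.1 0 5 0; 1 -0.1 0 5 0; 1 -0.1 0 5 0; 1 -0.1 0 5 0; 1 -0.1 0 5 0; 1 -0.1 0 5 0; 1 -0.1 0 5 0; 1 -0.1 0 5 0; 1 -0.1 0 5 0; 1 -0.1 0 5 0; 1 -0.1 0 4.3 0; 1 -0.1 0 2 0; 1 -0.1 0 -2 0; 1 -0.1 0 -6 0; 1 -0.1 0 -6 0; 1 -0.1 0 -6 0"

```text
time: 36.52
tool_pos: [0.6332, 0.0679, 0.1705]
ee_rot: [3.139, 0.006, 2.868]
wrist_force: [-0.3, 0.2, -2.8]
width: 0.0115
```

```bash
python3 -c "
from h import *
a=-.065+np.pi
plan((.6,-.1,.25,a),(.585,-.215,.25,a),(.585,-.215,.14,a))"
```

```text
now 36.5167 [0.6332 0.0679 0.1705] yaw 2.868 w 0.0115 F [-0.3  0.2 -2.8]
[ -1.3 -17.1  -7.9] -0.21 rows>= 5
[ -3.  -28.5  -7.9] -0.21 rows>= 8
[ -3.  -28.5   3.1] -0.21 rows>= 7
```

Call:
servo_tool:
  series: "1 0 0 -3 0; 1 0 0 -6 0; 1 -0.2 -2 -7.9 -0.05; 1 -0.5 -5.5 -7.9 -0.1; 1 -0.8 -9 -7.9 -0.15; 1 -1 -13 -7.9 -0.21; 1 -1.3 -17 -7.9 -0.21; 1 -1.9 -21 -7.9 -0.21; 1 -2.5 -25 -7.9 -0.21; 1 -2.9 -27.5 -7.9 -0.21; 1 -3 -28.5 -7.5 -0.21; 1 -3 -28.5 -5 -0.21; 1 -3 -28.5 -2 -0.21; 1 -3 -28.5 1 -0.21; 1 -3 -28.5 3 -0.21; 1 -3 -28.5 3 -0.21; 1 -3 -28.5 3 -0.21; 1 -3 -28.5 3 -0.21"

```text
time: 38.02
tool_pos: [0.5837, -0.2143, 0.1373]
ee_rot: [3.141, 0.001, 3.079]
wrist_force: [-0.4, 0.1, -0.7]
width: 0.0123
```

```bash
python3 -c "
from h import *
a=-.065+np.pi
plan((.585,-.215,.078,a))
im,d=snapshot('side'); save('p6',cv2.resize(im[130:250,240:380],None,fx=4,fy=4))"
```

```text
now 38.0167 [ 0.5837 -0.2143  0.1373] yaw 3.079 w 0.0123 F [-0.4  0.1 -0.7]
[-0.1 -0.1  5.9] 0.0 rows>= 2
```

View pics/p6.png

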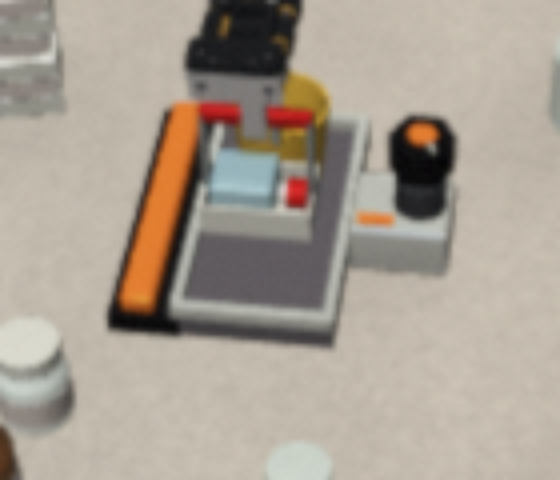

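The red caddy hangs over the amber tray with the pail behind it. Lower and release.

Call:
servo_tool:
  series: "1 0 0 2 0; 1 0 0 4 0; 1 0 0 5.4 0; 1 0 0 5.9 0; 1 0 0 5.9 0; 1 0 0 5.9 0; 0.3 0 0 5.9 0; 0.3 0 0 5.9 0; 0.3 0 0 5.9 0; 0.3 0 0 5.9 0; 0.3 0 0 5 0; 0.3 0 0 2 0; 0.3 0 0 -2 0; 0.3 0 0 -6 0; 0.3 0 0 -10 0; 0.3 0 0 -12 0; 0.3 0 0 -12 0"

```text
time: 39.48
tool_pos: [0.5855, -0.2159, 0.2658]
ee_rot: [-3.136, 0.013, 3.078]
wrist_force: [0.3, -0.3, 0.9]
width: 0.0332
```

Call:
servo_tool:
  series: "-1 4 4 0 0; -1 8 8 0 0; -1 12 12 0 0; -1 16 16 0 0; -1 19 20 0 0; -1 20 24 0 0; -1 20 28 0 0; -1 20 32 0 0; -1 20 32 0 0; -1 20 32 0 0"

```text
time: 40.32
tool_pos: [0.4021, 0.1213, 0.2565]
ee_rot: [3.139, -0.001, 3.083]
wrist_force: [0.5, -0.2, 0.2]
width: 0.0937
```

```bash
python3 - <<'E'
from h import *
plan((.434,.316,.2,0))
for n in('top','side'):
    im,d=snapshot(n); P=cloud(n,d); save('p7'+n,im)
    for b in bars(n,im,d,.085,.14): print(n,b)
    for y0 in(.316,):
        m=(P[...,2]>.117)&(P[...,2]<.135)&(abs(P[...,0]-.434)<.05)&(abs(P[...,1]-y0)<.05); q=P[m]; print('knob',len(q),cv2.minEnclosingCircle(q[:,:2].astype(np.float32)))
E
```

```text
now 40.3167 [0.4021 0.1213 0.2565] yaw 3.083 w 0.0937 F [ 0.5 -0.2  0.2]
[-2.  19.6  5.7] 3.08 rows>= 25
top ('blue', np.int32(130), 0.5759, 0.3778, 0.089, 0.012, -0.12, np.float64(0.133))
top ('blue', np.int32(150), 0.546, 0.2947, 0.093, 0.019, -0.169, np.float64(0.135))
top ('blue', np.int32(46), 0.5832, 0.2211, 0.029, 0.012, -0.12, np.float64(0.134))
top ('red', np.int32(137), 0.5883, -0.2162, 0.095, 0.015, -0.077, np.float64(0.134))
knob 319 ((0.4337136149406433, 0.31628620624542236), 0.027700191363692284)
side ('blue', np.int32(54), 0.7838, 0.0343, 0.032, 0.023, -1.189, np.float64(0.14))
side ('blue', np.int32(156), 0.5493, 0.2127, 0.088, 0.015, -0.123, np.float64(0.135))
side ('blue', np.int32(185), 0.5474, 0.2807, 0.09, 0.016, -0.163, np.float64(0.134))
side ('blue', np.int32(197), 0.5757, 0.366, 0.089, 0.016, -0.124, np.float64(0.132))
side ('red', np.int32(112), 0.5902, -0.232, 0.088, 0.021, -0.071, np.float64(0.131))
knob 331 ((0.4333762526512146, 0.3162000775337219), 0.02852838858962059)
```

The middle green caddy shifted about 12 mm; that's the announced knock. Look.

```bash
python3 - <<'E'
from h import *
im=cv2.imread('pics/p7side.png')[...,::-1]; save('p7c',cv2.resize(im[270:400,220:380],None,fx=4.5,fy=4.5))
E
```

```text
(no output)
```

View pics/p7c.png

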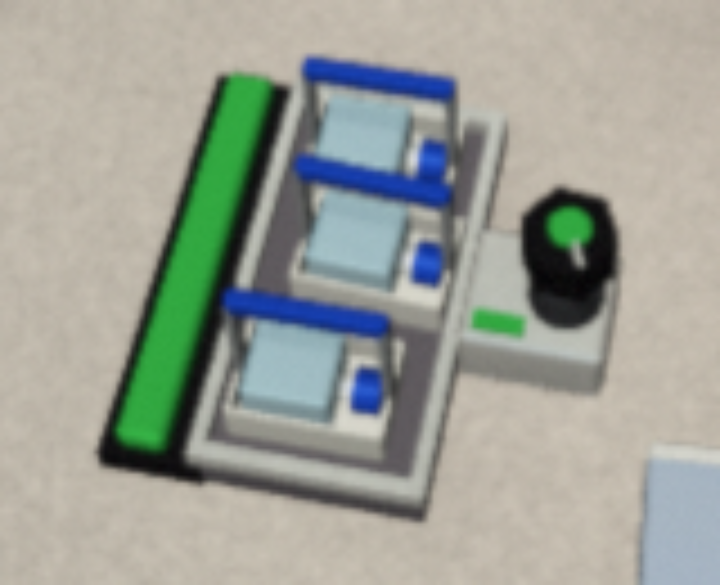

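```bash
python3 - <<'E'
from h import *
for n in('side','top'):
    im,d=snapshot(n); P=cloud(n,d); m=masks(im)['blue']&(P[...,2]>.115)&(P[...,2]<.145)&(P[...,1]>.15)&(P[...,0]<.65)
    k,lab,st,_=cv2.connectedComponentsWithStats(m.astype(np.uint8))
    for i in range(1,k):
        q=P[lab==i]
        if len(q)<40: continue
        pf=np.polyfit(q[:,0],q[:,2],1); print(n,len(q),q.mean(0).round(4),"slope",pf[0].round(4),"z95",np.percentile(q[:,2],90).round(4),'x',q[:,0].min().round(3),q[:,0].max().round(3))
E
```

```text
side 154 [0.5476 0.2253 0.1241] slope -0.0038 z95 0.1287 x 0.505 0.592
side 182 [0.5438 0.2932 0.1246] slope -0.0076 z95 0.1288 x 0.502 0.589
side 197 [0.5733 0.3764 0.1247] slope -0.007 z95 0.1289 x 0.53 0.616
top 128 [0.5719 0.3735 0.1256] slope -0.0114 z95 0.1304 x 0.527 0.614
top 146 [0.5421 0.2907 0.1262] slope -0.0082 z95 0.1311 x 0.5 0.588
top 43 [0.5782 0.2181 0.1269] slope 0.0005 z95 0.1296 x 0.567 0.592
```

Level and inside, but pressed against the near rim. There is plenty of time, so I'll recentre it.

```bash
python3 - <<'E'
from h import *
A=-.165+np.pi
plan((.544,.292,.25,A),(.544,.292,.14,A))
E
```

```text
now 40.5167 [0.4037 0.117  0.2563] yaw 3.079 w 0.0939 F [-0.2 -0.2  0.2]
[-12.9  18.3   0.6] 0.1 rows>= 6
[-12.9  18.3  11.6] 0.1 rows>= 7
```

Call:
servo_tool:
  series: "0 -2.5 3.5 0 0.1; 0 -5 7 0 0.1; 0 -7.5 10.5 0 0.1; 0 -10 14 0 0.1; 0 -12 17 0 0.1; 0 -12.9 18.3 0 0.1; 0 -12.9 18.3 0 0.1; 0 -12.9 18.3 3 0.1; 0 -12.9 18.3 6 0.1; 0 -12.9 18.3 9 0.1; 0 -12.9 18.3 11 0.1; 0 -12.9 18.3 11 0.1; 0 -12.9 18.3 11 0.1; 0 -12.9 18.3 11 0.1"

```text
time: 41.68
tool_pos: [0.5455, 0.2906, 0.1491]
ee_rot: [3.14, 0.003, 2.976]
wrist_force: [0.1, -1.5, -0.2]
width: 0.0468
```

```bash
python3 - <<'E'
from h import *
A=-.165+np.pi
plan((.544,.292,.078,A),(.558,.298,.098,-.128+np.pi),(.558,.298,.078,-.128+np.pi))
E
```

```text
now 41.6833 [0.5455 0.2906 0.1491] yaw 2.976 w 0.0468 F [ 0.1 -1.5 -0.2]
[0.2 0.1 7.1] -0.0 rows>= 2
[-1.1  0.9  5.1] -0.04 rows>= 2
[-1.1  0.9  7.1] -0.04 rows>= 2
```

Call:
servo_tool:
  series: "0 0.2 0.1 3 0; 0 0.2 0.1 5.5 0; 0 0.2 0.1 7 0; 0 0.2 0.1 7.1 0; 0 0.2 0.1 7.1 0; 1 0.2 0.1 7.1 0; 1 0.2 0.1 7.1 0; 1 0.2 0.1 7.1 0; 1 0.2 0.1 7.1 0; 1 0.2 0.1 7.1 0; 1 0.2 0.1 7.1 0; 1 0.2 0.1 7.1 0; 1 0.2 0.1 7.1 0; 1 0.2 0.1 7.1 0; 1 0.2 0.1 7.1 0; 1 0.2 0.1 5.5 0; 1 0.2 0.1 4 0; 1 0.2 0.1 4 0"

```text
time: 43.18
tool_pos: [0.544, 0.2937, 0.1094]
ee_rot: [3.139, 0.004, 2.978]
wrist_force: [-0.0, 0.1, -1.2]
width: 0.0116
```

Call:
servo_tool:
  series: "1 -0.7 0.3 0 -0.04; 1 -1.3 0.7 0 -0.04; 1 -1.3 0.7 0 -0.04; 1 -1.3 0.7 1.5 -0.04; 1 -1.3 0.7 2.6 -0.04; 1 -1.3 0.7 3.1 -0.04; 1 -1.3 0.7 3.1 -0.04; 1 -1.3 0.7 3.1 -0.04; 0.3 -1.3 0.7 3.1 -0.04; 0.3 -1.3 0.7 3.1 -0.04; 0.3 -1.3 0.7 3.1 -0.04; 0.3 -1.3 0.7 3.1 -0.04; 0.3 -1.3 0.7 2 -0.04; 0.3 -1.3 0.7 -2 -0.04; 0.3 -1.3 0.7 -6 -0.04; 0.3 -1.3 0.7 -10 -0.04; 0.3 -1.3 0.7 -14 -0.04; 0.3 -1.3 0.7 -14 -0.04; 0.3 -1.3 0.7 -14 -0.04"

```text
time: 44.77
tool_pos: [0.5582, 0.2985, 0.2523]
ee_rot: [3.137, 0.008, 3.018]
wrist_force: [0.1, -0.7, -1.2]
width: 0.0331
```

```bash
python3 - <<'E'
from h import *
for n in('top','side'):
    im,d=snapshot(n)
    for b in bars(n,im,d,.085,.14): print(n,b)
for Y in (-.128,-.128+1.0,-.128-1.0,.6+np.pi/2): plan((.434,.316,.22,Y+np.pi))
print(robot.get_obs()['joint_positions'])
E
```

```text
top ('blue', np.int32(51), 0.7834, 0.0567, 0.026, 0.025, 0.297, np.float64(0.14))
top ('blue', np.int32(102), 0.5684, 0.3796, 0.074, 0.011, -0.104, np.float64(0.133))
top ('blue', np.int32(137), 0.5499, 0.2251, 0.096, 0.015, -0.104, np.float64(0.135))
top ('red', np.int32(136), 0.5883, -0.2162, 0.095, 0.015, -0.07, np.float64(0.135))
side ('blue', np.int32(56), 0.7826, 0.0343, 0.034, 0.023, -1.152, np.float64(0.14))
side ('blue', np.int32(143), 0.5486, 0.2128, 0.086, 0.015, -0.096, np.float64(0.131))
side ('blue', np.int32(185), 0.5613, 0.288, 0.088, 0.016, -0.129, np.float64(0.132))
side ('blue', np.int32(190), 0.5758, 0.3664, 0.09, 0.014, -0.127, np.float64(0.132))
now 44.8667 [0.5564 0.2976 0.2463] yaw 3.018 w 0.0329 F [ 0.4 -0.5 -0.8]
[12.4  0.3  2.6] 0.0 rows>= 4
now 44.8667 [0.5564 0.2976 0.2463] yaw 3.018 w 0.0329 F [ 0.4 -0.5 -0.8]
[12.4  0.3  2.6] -1.0 rows>= 8
now 44.8667 [0.5564 0.2976 0.2463] yaw 3.018 w 0.0329 F [ 0.4 -0.5 -0.8]
[12.4  0.3  2.6] 1.0 rows>= 9
now 44.8667 [0.5564 0.2976 0.2463] yaw 3.018 w 0.0329 F [ 0.4 -0.5 -0.8]
[12.4  0.3  2.6] -2.29 rows>= 19
[ 4.01336985e-01  2.71182606e-01  1.02525369e+00  8.30010210e-05
  1.84580742e+00 -1.04560180e+00]
```

Recentred; now the knob. Approach with j6 near 0 so the whole travel fits in one grasp.

Call:
servo_tool:
  series: "-1 3 0 0 0.12; -1 6 0.1 0 0.24; -1 9 0.2 0 0.36; -1 11.5 0.3 0 0.48; -1 12.3 0.3 0 0.6; -1 12.3 0.3 0 0.72; -1 12.3 0.3 0 0.82; -1 12.3 0.3 3 0.82; -1 12.3 0.3 6 0.82; -1 12.3 0.3 8 0.82; -1 12.3 0.3 8 0.82; -1 12.3 0.3 8 0.82; -1 12.3 0.3 8 0.82; -1 12.3 0.3 8 0.82"

```text
time: 46.03
tool_pos: [0.4357, 0.3163, 0.1684]
ee_rot: [3.139, 0.0, 2.198]
wrist_force: [-0.6, 0.0, 0.2]
width: 0.0943
```

```bash
python3 - <<'E'
from h import *
plan((.4337,.316,.067,2.2))
im,d=snapshot('side'); save('p8',cv2.resize(im[250:370,270:400],None,fx=4,fy=4)); print(robot.get_obs()['joint_positions'],robot.get_obs()['wrist_torque'])
E
```

```text
now 46.0333 [0.4357 0.3163 0.1684] yaw 2.198 w 0.0943 F [-0.6  0.   0.2]
[ 0.1 -0.2 10.1] -0.0 rows>= 3
[ 5.22644100e-01  6.11270669e-02  1.41843839e+00  9.77746442e-05
  1.65873904e+00 -1.04353975e-01] [-0.00529733  0.04725486  0.0137462 ]
```

View pics/p8.png

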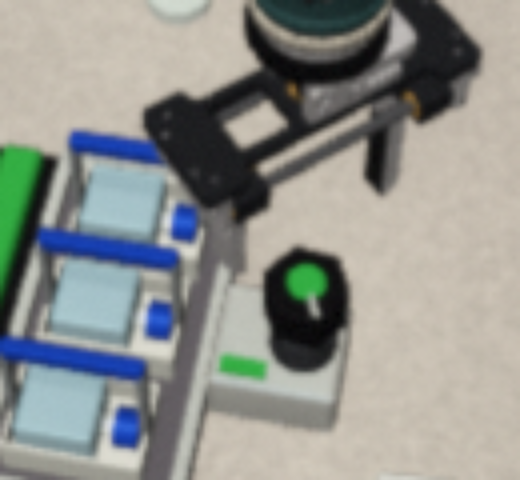

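The fingers straddle the knob clear of the caddies. Descend and grip.

Call:
servo_tool:
  series: "-1 0.1 -0.2 3 0; -1 0.1 -0.2 6 0; -1 0.1 -0.2 8.5 0; -1 0.1 -0.2 10 0; -1 0.1 -0.2 10.1 0; -1 0.1 -0.2 10.1 0; 1 0.1 -0.2 10.1 0; 1 0.1 -0.2 10.1 0; 1 0.1 -0.2 10.1 0; 1 0.1 -0.2 10.1 0; 1 0.1 -0.2 10.1 0; 1 0.1 -0.2 10.1 0; 1 0.1 -0.2 10.1 0; 1 0.1 -0.2 10.1 0; 1 0.1 -0.2 10.1 0; 1 0.1 -0.2 10.1 0; 1 0.1 -0.2 10.1 0; 1 0.1 -0.2 10.1 0; 1 0.1 -0.2 10.1 0"

```text
time: 47.67
tool_pos: [0.433, 0.3158, 0.066]
ee_rot: [3.141, -0.0, 2.198]
wrist_force: [1.2, 1.3, 1.4]
width: 0.0518
```

Call:
servo_tool:
  series: "1 0 0 0 -0.1; 1 0 0 0 -0.2; 1 0 0 0 -0.3; 1 0 0 0 -0.4; 1 0 0 0 -0.5; 1 0 0 0 -0.5; 1 0 0 0 -0.5"

```text
time: 48.25
tool_pos: [0.4329, 0.3156, 0.066]
ee_rot: [3.141, 0.0, 2.695]
wrist_force: [0.7, 0.2, 2.4]
width: 0.0515
```

```bash
cat >> h.py <<'E'
def st():
    o=robot.get_obs(); print(round(o["time"],2),"yaw",round(o["ee_rot"][2],3),"q6",round(o["joint_positions"][5],3),"T",np.round(o["wrist_torque"],3),"F",np.round(o["wrist_force"],1),"w",round(o["width"],4),"tq6",round(o["joint_torque"][5],3))
E
python3 -c "
from h import *
st()"
```

```text
48.25 yaw 2.695 q6 -0.6 T [ 0.097 -0.096  0.036] F [0.7 0.2 2.4] w 0.0515 tq6 -0.034
```

Call:
servo_tool:
  series: "1 0 0 0 -0.07; 1 0 0 0 -0.14; 1 0 0 0 -0.2; 1 0 0 0 -0.2; 1 0 0 0 -0.2"

```text
time: 48.67
tool_pos: [0.4329, 0.3155, 0.066]
ee_rot: [3.141, 0.0, 2.895]
wrist_force: [0.6, -0.3, 2.2]
width: 0.0519
```

```bash
python3 -c "
from h import *
st()"
```

```text
48.67 yaw 2.895 q6 -0.8 T [ 0.109 -0.089  0.051] F [ 0.6 -0.3  2.2] w 0.0519 tq6 0.002
```

Call:
servo_tool:
  series: "1 0 0 0 -0.07; 1 0 0 0 -0.14; 1 0 0 0 -0.2; 1 0 0 0 -0.2; 1 0 0 0 -0.2"

```text
time: 49.08
tool_pos: [0.4329, 0.3155, 0.066]
ee_rot: [3.142, 0.0, 3.095]
wrist_force: [0.8, 0.2, 2.3]
width: 0.0515
```

```bash
python3 -c "
from h import *
st()"
```

```text
49.08 yaw 3.095 q6 -1.0 T [ 0.042 -0.167  0.052] F [0.8 0.2 2.3] w 0.0515 tq6 -0.0
```

Call:
servo_tool:
  series: "1 0 0 0 -0.07; 1 0 0 0 -0.14; 1 0 0 0 -0.2; 1 0 0 0 -0.2; 1 0 0 0 -0.2"

```text
time: 49.5
tool_pos: [0.4328, 0.3155, 0.066]
ee_rot: [-3.141, 0.0, -2.988]
wrist_force: [0.3, -0.5, 3.7]
width: 0.0518
```

```bash
python3 -c "
from h import *
st()"
```

```text
49.5 yaw -2.988 q6 -1.2 T [-0.056 -0.135  0.037] F [ 0.3 -0.5  3.7] w 0.0518 tq6 -0.002
```

Call:
servo_tool:
  series: "1 0 0 0 -0.05; 1 0 0 0 -0.1; 1 0 0 0 -0.1; 1 0 0 0 -0.1"

```text
time: 49.83
tool_pos: [0.4326, 0.3154, 0.066]
ee_rot: [3.142, -0.0, -2.89]
wrist_force: [-0.3, -0.3, 4.4]
width: 0.0518
```

```bash
python3 -c "
from h import *
st()"
```

```text
49.83 yaw -2.89 q6 -1.299 T [-0.087  0.085 -0.764] F [-0.3 -0.3  4.4] w 0.0518 tq6 -0.807
```

Call:
servo_tool:
  series: "1 0 0 0 -0.05; 1 0 0 0 -0.1; 1 0 0 0 -0.1; 1 0 0 0 -0.1"

```text
time: 50.17
tool_pos: [0.4323, 0.3152, 0.0657]
ee_rot: [-3.141, -0.001, -2.788]
wrist_force: [-1.0, -1.5, 3.5]
width: 0.0512
```

```bash
python3 -c "
from h import *
st()
im,d=snapshot('side'); save('p9',cv2.resize(im[260:370,280:400],None,fx=4,fy=4))"
```

```text
50.17 yaw -2.788 q6 -1.4 T [-0.242  0.31  -0.722] F [-1.  -1.5  3.5] w 0.0512 tq6 -0.718
```

View pics/p9.png

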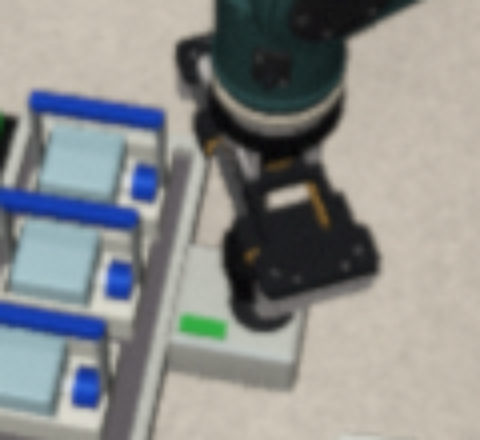

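The torque rose to -0.76 N m at q6≈-1.25 and then the fingers slipped: that's the anticlockwise stop. Now clockwise.

Call:
servo_tool:
  series: "1 0 0 0 0.1; 1 0 0 0 0.2; 1 0 0 0 0.3; 1 0 0 0 0.4; 1 0 0 0 0.5; 1 0 0 0 0.6; 1 0 0 0 0.7; 1 0 0 0 0.8; 1 0 0 0 0.9; 1 0 0 0 1.0; 1 0 0 0 1.1; 1 0 0 0 1.2; 1 0 0 0 1.3; 1 0 0 0 1.4; 1 0 0 0 1.5; 1 0 0 0 1.6; 1 0 0 0 1.7; 1 0 0 0 1.8; 1 0 0 0 1.9; 1 0 0 0 2.0"

```text
time: 51.88
tool_pos: [0.4333, 0.3164, 0.0658]
ee_rot: [3.14, -0.002, 1.493]
wrist_force: [0.3, 0.7, 1.2]
width: 0.0517
```

```bash
python3 -c "
from h import *
st()"
```

```text
51.88 yaw 1.493 q6 0.602 T [ 0.126 -0.089  0.077] F [0.3 0.7 1.2] w 0.0517 tq6 -0.903
```

Call:
servo_tool:
  series: "1 0 0 0 0.1; 1 0 0 0 0.2; 1 0 0 0 0.3; 1 0 0 0 0.3; 1 0 0 0 0.3"

```text
time: 52.3
tool_pos: [0.4335, 0.3163, 0.0658]
ee_rot: [3.14, -0.002, 1.2]
wrist_force: [3.0, 1.7, 1.6]
width: 0.0519
```

```bash
python3 -c "
from h import *
st()"
```

```text
52.3 yaw 1.2 q6 0.895 T [ 0.318 -0.402 -0.079] F [3.  1.7 1.6] w 0.0519 tq6 0.036
```

Call:
servo_tool:
  series: "1 0 0 0 0.07; 1 0 0 0 0.15; 1 0 0 0 0.15; 1 0 0 0 0.15"

```text
time: 52.63
tool_pos: [0.4335, 0.316, 0.0658]
ee_rot: [3.14, -0.002, 1.052]
wrist_force: [2.7, 2.2, -0.2]
width: 0.0515
```

```bash
python3 -c "
from h import *
st()"
```

```text
52.63 yaw 1.052 q6 1.043 T [ 0.281 -0.648  0.622] F [ 2.7  2.2 -0.2] w 0.0515 tq6 0.683
```

Torque +0.62 at q6≈1.04, about 2.4 rad from the stop. One more small push to confirm, then release and rise.

Call:
servo_tool:
  series: "1 0 0 0 0.06; 1 0 0 0 0.12; 1 0 0 0 0.12; 1 0 0 0 0.12"

```text
time: 52.97
tool_pos: [0.4329, 0.3151, 0.0658]
ee_rot: [3.141, 0.0, 0.931]
wrist_force: [3.2, -0.7, 2.1]
width: 0.0516
```

```bash
python3 -c "
from h import *
st()"
```

```text
52.97 yaw 0.931 q6 1.164 T [-0.28  -0.427  0.648] F [ 3.2 -0.7  2.1] w 0.0516 tq6 0.707
```

Call:
servo_tool:
  series: "-1 0 0 0 0; -1 0 0 0 0; -1 0 0 0 0; -1 0 0 0 0; -1 0 0 0 0; -1 0 0 0 0; -1 0 0 0 0; -1 0 0 0 0; -1 0 0 -3 0; -1 0 0 -7 0; -1 0 0 -11 0; -1 0 0 -15 0; -1 0 0 -18 0; -1 0 0 -18 0"

```text
time: 54.13
tool_pos: [0.4354, 0.3172, 0.2547]
ee_rot: [3.136, -0.014, 0.928]
wrist_force: [-0.3, 0.9, 0.6]
width: 0.0943
```

```bash
python3 -c "
from h import *
plan((.3,.1,.26,1.05),(.25,.3,.26,1.05))"
```

```text
now 54.1333 [0.4354 0.3172 0.2547] yaw 0.928 w 0.0943 F [-0.3  0.9  0.6]
[-25.5   2.2  -0.5] -0.12 rows>= 7
[-12.5 -13.8  -0.5] -0.12 rows>= 5
```

Torque saturated at +0.65 (slipping at the tight stop). Move clear and do the final check.

Call:
servo_tool:
  series: "-1 -3 0 0 0; -1 -7 0.5 0 0; -1 -11 1 0 0; -1 -15 1.5 0 0; -1 -19 2 0 0; -1 -23 2.2 0 0; -1 -25 2.2 0 0; -1 -25 2.2 0 0; -1 -25 2.2 0 0; -1 -25 2.2 0 0"

```text
time: 54.97
tool_pos: [0.3008, 0.1027, 0.2454]
ee_rot: [-3.141, -0.0, 0.928]
wrist_force: [-0.1, 0.2, 0.2]
width: 0.0942
```

```bash
python3 - <<'E'
from h import *
for n in('top','side'):
    im,d=snapshot(n); P=cloud(n,d); save('p10'+n,im)
    for b in bars(n,im,d,.085,.14): print(n,b)
    m=(P[...,2]>.119)&(P[...,2]<.135)&(abs(P[...,0]-.434)<.04)&(abs(P[...,1]-.316)<.04)&(im.min(2)>110)
    if m.any(): v=P[m].mean(0)-[.434,.316,0]; print('mark dir',np.arctan2(v[1],v[0]).round(2),m.sum())
z=np.load('side0.npz'); P=cloud('side',z['d']); m=(P[...,2]>.119)&(P[...,2]<.135)&(abs(P[...,0]-.434)<.04)&(abs(P[...,1]-.316)<.04)&(z['im'].min(2)>110); v=P[m].mean(0)-[.434,.316,0]; print('start mark',np.arctan2(v[1],v[0]).round(2),m.sum())
im=cv2.imread('pics/p10side.png')[...,::-1]; save('p10c',cv2.resize(im[130:400,200:410],None,fx=2.8,fy=2.2))
E
```

```text
top ('blue', np.int32(51), 0.7848, 0.0572, 0.026, 0.025, -0.082, np.float64(0.14))
top ('blue', np.int32(129), 0.5759, 0.3781, 0.089, 0.012, -0.117, np.float64(0.135))
top ('blue', np.int32(147), 0.5608, 0.3013, 0.092, 0.018, -0.118, np.float64(0.136))
top ('blue', np.int32(142), 0.5499, 0.2251, 0.096, 0.015, -0.103, np.float64(0.135))
top ('red', np.int32(136), 0.5896, -0.217, 0.092, 0.016, -0.069, np.float64(0.135))
side ('blue', np.int32(54), 0.7838, 0.0343, 0.032, 0.023, -1.339, np.float64(0.14))
side ('blue', np.int32(155), 0.5493, 0.2127, 0.088, 0.015, -0.124, np.float64(0.131))
side ('blue', np.int32(184), 0.5613, 0.288, 0.088, 0.016, -0.128, np.float64(0.132))
side ('blue', np.int32(190), 0.5758, 0.3664, 0.09, 0.014, -0.126, np.float64(0.132))
side ('red', np.int32(113), 0.5902, -0.232, 0.088, 0.021, -0.071, np.float64(0.132))
mark dir -1.45 18
start mark -2.71 18
```

View pics/p10c.png

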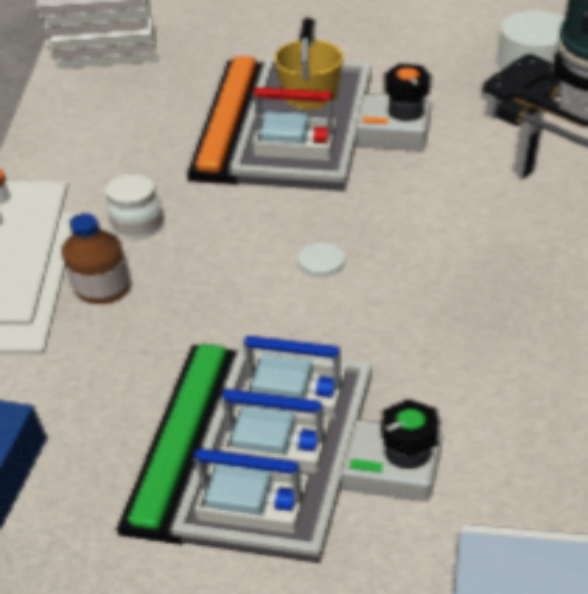

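The mask-derived mark direction (+1.26 net) contradicts what I see: the mark swung from image-down to image-left, which is clockwise. I'll recompute it on the knob's top plane.

```bash
python3 - <<'E'
from h import *
C=np.array([.4337,.3162])
for nm,im in(('start',np.load('side0.npz')['im']),('before',cv2.imread('pics/p7side.png')[...,::-1]),('end',cv2.imread('pics/p10side.png')[...,::-1])):
    v,u=np.mgrid[0:480,0:640]; X=onplane('side',np.c_[u.ravel(),v.ravel()],.126)[:,:2].reshape(480,640,2)-C
    r=np.hypot(*X.transpose(2,0,1)); g=im.min(2).astype(float); g[(r>.024)|(r<.008)]=0
    i=np.argsort(g.ravel())[-6:]; w=g.ravel()[i]; p=(X.reshape(-1,2)[i]*w[:,None]).sum(0)/w.sum()
    print(nm,w.astype(int),(p*1000).round(1),np.arctan2(p[1],p[0]).round(2))
E
```

```text
start [121 124 125 137 142 145] [-3.9  9.1] 1.98
before [129 130 131 145 149 151] [-4.3 10.3] 1.97
end [127 133 134 137 148 154] [14.4  9.4] 0.58
```

The mark moved 1.98 → 0.58 rad, about 1.4 rad net clockwise. That fits a start near 1.0 and a finish near 2.4. Handing in.

```bash
python3 -c "
from h import *
print(robot.close_job(), robot.get_obs()['time'])"
```

```text
the job is handed in; nothing more can be done
the job is handed in; nothing more can be done
```

The job is done and was handed in at about 55 s of the 210 s.

**What I did**
- **Pail:** I moved the yellow pail from the green tray to the amber tray's -y end.
- **Caddies:** All three blue caddies are in the green tray, and the red one is in the amber tray beside the pail.
- **Knob:** I turned the green knob anticlockwise until the torque rose to about -0.76 N m and the fingers slipped at the stop. I then turned it clockwise until the torque held at about +0.65 N m.

**Last checks**
- **Placement:** The final pictures show everything upright in its tray. The blue bars are about 75 mm apart, with their tops at the expected height. The amber knob and the bystanders look untouched.
- **Knob:** The pointer mark ended about 1.4 rad clockwise of where it started. That fits a start near 1.0 and a finish near 2.4 (tight).

**What disagreed or failed**
- **Tool height:** The reported tool height is about 25 mm lower than the real fingertips. Because of this the first two grasps of the pail came up empty. The pail was not moved, and I corrected for the offset from then on.
- **Knocked caddy:** The middle blue caddy was knocked about 14 mm against the near rim after I placed it. I picked it up again and recentred it before turning the knob.
- **Knob mark:** My first reading of the mark's direction gave the opposite sign because of a poor mask. The recalculation matches the pictures and the torques.

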